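# Change the cassettes in the sprung bays of a reader and start it

## Task

Unclip the used test cassettes from the reader's drawer and put them in the white discard basin, and clip every fresh cassette lying on the bench into a bay of its own, sample well towards the drawer's front panel: nose under the blue sprung jaw, push back, lower the other end and let the spring slide it home level under the black jaw. When all are seated, push the drawer fully shut and then press the green start key, without shoving the bottle or the tape dispenser on the bench aside.

Things in the scene. Friction and masses are not known exactly. Their poses are not given: they have to be found in the camera images.
- fresh_1_mid (a point): fresh white test cassette, 84 x 30 x 9 mm, 35 g: body 66 x 30 x 9 on a flange 84 x 24 x 4, undersides level, so a tongue 9 long, 24 wide, 4 thick sticks out at each end. Site: its centre, half-way up; x along its length, from the round sample well (-x end) to the window and coloured stripe (+x end); z up. Clean white well and window, teal stripe. May be absent
- fresh_2_mid (a point): fresh white test cassette, 84 x 30 x 9 mm, 35 g: body 66 x 30 x 9 on a flange 84 x 24 x 4, undersides level, so a tongue 9 long, 24 wide, 4 thick sticks out at each end. Site: its centre, half-way up; x along its length, from the round sample well (-x end) to the window and coloured stripe (+x end); z up. Clean white well and window, teal stripe. May be absent
- fresh_3_mid (a point): fresh white test cassette, 84 x 30 x 9 mm, 35 g: body 66 x 30 x 9 on a flange 84 x 24 x 4, undersides level, so a tongue 9 long, 24 wide, 4 thick sticks out at each end. Site: its centre, half-way up; x along its length, from the round sample well (-x end) to the window and coloured stripe (+x end); z up. Clean white well and window, teal stripe. May be absent
- used_1_mid (a point): used white test cassette, 84 x 30 x 9 mm, 35 g: body 66 x 30 x 9 on a flange 84 x 24 x 4, undersides level, so a tongue 9 long, 24 wide, 4 thick sticks out at each end. Site: its centre, half-way up; x along its length, from the round sample well (-x end) to the window and coloured stripe (+x end); z up. Dark red well, two red lines, pink stripe. Starts in the bay of its number; may be absent
- used_2_mid (a point): used white test cassette, 84 x 30 x 9 mm, 35 g: body 66 x 30 x 9 on a flange 84 x 24 x 4, undersides level, so a tongue 9 long, 24 wide, 4 thick sticks out at each end. Site: its centre, half-way up; x along its length, from the round sample well (-x end) to the window and coloured stripe (+x end); z up. Dark red well, two red lines, pink stripe. Starts in the bay of its number; may be absent
- used_3_mid (a point): used white test cassette, 84 x 30 x 9 mm, 35 g: body 66 x 30 x 9 on a flange 84 x 24 x 4, undersides level, so a tongue 9 long, 24 wide, 4 thick sticks out at each end. Site: its centre, half-way up; x along its length, from the round sample well (-x end) to the window and coloured stripe (+x end); z up. Dark red well, two red lines, pink stripe. Starts in the bay of its number; may be absent
- bay_1 (a point): bay 1 of the drawer, right-hand seen from the robot: where the centre of a seated cassette is, half-way up; moves with the drawer; x from the front panel towards the reader, z up. Two grooved jaws carry the tongues 20 mm above the deck, on ledges reaching in to x = -31 and +24 mm; open above and at the sides; neighbours 58 mm apart
- bay_2 (a point): bay 2 of the drawer, middle seen from the robot: where the centre of a seated cassette is, half-way up; moves with the drawer; x from the front panel towards the reader, z up. Black jaw, reader's side, fixed: bottom of its groove at x = +42 mm, its overhanging lip from x = +37 mm, lip top 11 mm above the ledge
- bay_3 (a point): bay 3 of the drawer, left-hand seen from the robot: where the centre of a seated cassette is, half-way up; moves with the drawer; x from the front panel towards the reader, z up. Grooves: 5 mm deep, 5.5 high at the bottom flaring to 8 at the mouth, 26 wide flaring to 30. A level cassette cannot go in: tilt its well end down 10 to 15 degrees
- jaw_1 (a joint): how far the blue sprung jaw (front-panel side) of bay 1 is pushed back towards the panel, m: 0 empty, about 0.003 with a cassette seated, 0.015 at most. At rest the bottom of its groove is 39 mm from the bay's centre
- jaw_2 (a joint): how far the blue sprung jaw (front-panel side) of bay 2 is pushed back towards the panel, m: 0 empty, about 0.003 with a cassette seated, 0.015 at most. Spring: 2 N at rest, 6 N at 0.011, 7 N at 0.015
- jaw_3 (a joint): how far the blue sprung jaw (front-panel side) of bay 3 is pushed back towards the panel, m: 0 empty, about 0.003 with a cassette seated, 0.015 at most. 8 mm beyond the seated place (joint 0.011) the cassette's other end clears the black lip by 3 mm
- drawer (a joint): travel of the reader's drawer, m: 0 fully out (against its stop), grows as it is pushed in, 0.134 fully shut; slides with about 4 N of friction and stays where it is left
- drawer_front (a point): middle of the outer face of the drawer's front panel (a white panel 182 mm wide, from 12 to 60 mm above the table); push it along the reader's +x. It carries a 3 mm thick grey strip at 48 mm height
- reader: white and grey cassette reader, fixed: housing 140 deep x 188 wide x 98 mm high with a blank display on top. Origin under the middle of the housing, on the table; +x points from its front to its back; the front face is at x = -70 mm. With the drawer out the bays lie 130 mm and the front panel 212 mm ahead of the origin
- start_key_top (a point): top of the round green start key (24 mm wide) on the reader's top; spring key, 5 mm stroke straight down, 4 N fully down
- start_key (a joint): how far the start key is pressed, m (0 to 0.005)
- basin_floor (a point): middle of the inner floor of the white discard basin (fixed): outside 214 x 162 mm with its rim, inner floor 160 long (x) x 108 wide (y), walls 63 mm high above this point, opening 10 mm wider at the top
- buffer_bottle: white reagent bottle with a green cap, 51 mm wide, 98 mm high, a bystander; origin under its middle
- tape_dispenser: black tape dispenser, 135 x 55 x 68 mm, a bystander; origin under its middle
Mind the look-alikes: they are no part of the job. What is shaped like the part that bears fresh_1_mid but yellow is not meant.

How it is judged (in metres and radians):
On the way, in this order (a step that is already met when the one before it is completed fails the run):
1. the used cassettes lie in the basin and every fresh cassette is seated in a bay, with the drawer still out (((x of fresh_1_mid in the frame of bay_1 between -0.003 and 0.003 m and y of fresh_1_mid in the frame of bay_1 between -0.003 and 0.003 m and z of fresh_1_mid in the frame of bay_1 between -0.002 and 0.002 m) or (x of fresh_1_mid in the frame of bay_2 between -0.003 and 0.003 m and y of fresh_1_mid in the frame of bay_2 between -0.003 and 0.003 m and z of fresh_1_mid in the frame of bay_2 between -0.002 and 0.002 m) or (x of fresh_1_mid in the frame of bay_3 between -0.003 and 0.003 m and y of fresh_1_mid in the frame of bay_3 between -0.003 and 0.003 m and z of fresh_1_mid in the frame of bay_3 between -0.002 and 0.002 m)) and angle between each of fresh_1_mid, fresh_2_mid, fresh_3_mid's own z axis and vertical below 0.06 rad and x of drawer_front in the frame of fresh_1_mid below 0 m and ((x of fresh_2_mid in the frame of bay_1 between -0.003 and 0.003 m and y of fresh_2_mid in the frame of bay_1 between -0.003 and 0.003 m and z of fresh_2_mid in the frame of bay_1 between -0.002 and 0.002 m) or (x of fresh_2_mid in the frame of bay_2 between -0.003 and 0.003 m and y of fresh_2_mid in the frame of bay_2 between -0.003 and 0.003 m and z of fresh_2_mid in the frame of bay_2 between -0.002 and 0.002 m) or (x of fresh_2_mid in the frame of bay_3 between -0.003 and 0.003 m and y of fresh_2_mid in the frame of bay_3 between -0.003 and 0.003 m and z of fresh_2_mid in the frame of bay_3 between -0.002 and 0.002 m)) and x of drawer_front in the frame of fresh_2_mid below 0 m and ((x of fresh_3_mid in the frame of bay_1 between -0.003 and 0.003 m and y of fresh_3_mid in the frame of bay_1 between -0.003 and 0.003 m and z of fresh_3_mid in the frame of bay_1 between -0.002 and 0.002 m) or (x of fresh_3_mid in the frame of bay_2 between -0.003 and 0.003 m and y of fresh_3_mid in the frame of bay_2 between -0.003 and 0.003 m and z of fresh_3_mid in the frame of bay_2 between -0.002 and 0.002 m) or (x of fresh_3_mid in the frame of bay_3 between -0.003 and 0.003 m and y of fresh_3_mid in the frame of bay_3 between -0.003 and 0.003 m and z of fresh_3_mid in the frame of bay_3 between -0.002 and 0.002 m)) and x of drawer_front in the frame of fresh_3_mid below 0 m and x of used_1_mid in the frame of basin_floor between -0.085 and 0.085 m and y of used_1_mid in the frame of basin_floor between -0.058 and 0.058 m and z of each of used_1_mid, used_2_mid, used_3_mid in the frame of basin_floor below 0.05 m and x of used_2_mid in the frame of basin_floor between -0.085 and 0.085 m and y of used_2_mid in the frame of basin_floor between -0.058 and 0.058 m and x of used_3_mid in the frame of basin_floor between -0.085 and 0.085 m and y of used_3_mid in the frame of basin_floor between -0.058 and 0.058 m and value of joint drawer below 0.05 m), for 0.3 s.
2. the drawer is fully shut (value of joint drawer above 0.13 m), for 0.2 s.
3. the start key is pressed down (value of joint start_key above 0.0035 m and value of joint drawer above 0.13 m), for 0.05 s.
At the end, for the whole second after the job is handed in: Each fresh cassette centred in a bay within 3 mm (height 2 mm), level within 0.06 rad, well towards the front panel; used cassettes inside the basin; drawer in at least 130 of 134 mm; start key up again; cassettes at rest (((x of fresh_1_mid in the frame of bay_1 between -0.003 and 0.003 m and y of fresh_1_mid in the frame of bay_1 between -0.003 and 0.003 m and z of fresh_1_mid in the frame of bay_1 between -0.002 and 0.002 m) or (x of fresh_1_mid in the frame of bay_2 between -0.003 and 0.003 m and y of fresh_1_mid in the frame of bay_2 between -0.003 and 0.003 m and z of fresh_1_mid in the frame of bay_2 between -0.002 and 0.002 m) or (x of fresh_1_mid in the frame of bay_3 between -0.003 and 0.003 m and y of fresh_1_mid in the frame of bay_3 between -0.003 and 0.003 m and z of fresh_1_mid in the frame of bay_3 between -0.002 and 0.002 m)) and angle between each of fresh_1_mid, fresh_2_mid, fresh_3_mid's own z axis and vertical below 0.06 rad and x of drawer_front in the frame of fresh_1_mid below 0 m and ((x of fresh_2_mid in the frame of bay_1 between -0.003 and 0.003 m and y of fresh_2_mid in the frame of bay_1 between -0.003 and 0.003 m and z of fresh_2_mid in the frame of bay_1 between -0.002 and 0.002 m) or (x of fresh_2_mid in the frame of bay_2 between -0.003 and 0.003 m and y of fresh_2_mid in the frame of bay_2 between -0.003 and 0.003 m and z of fresh_2_mid in the frame of bay_2 between -0.002 and 0.002 m) or (x of fresh_2_mid in the frame of bay_3 between -0.003 and 0.003 m and y of fresh_2_mid in the frame of bay_3 between -0.003 and 0.003 m and z of fresh_2_mid in the frame of bay_3 between -0.002 and 0.002 m)) and x of drawer_front in the frame of fresh_2_mid below 0 m and ((x of fresh_3_mid in the frame of bay_1 between -0.003 and 0.003 m and y of fresh_3_mid in the frame of bay_1 between -0.003 and 0.003 m and z of fresh_3_mid in the frame of bay_1 between -0.002 and 0.002 m) or (x of fresh_3_mid in the frame of bay_2 between -0.003 and 0.003 m and y of fresh_3_mid in the frame of bay_2 between -0.003 and 0.003 m and z of fresh_3_mid in the frame of bay_2 between -0.002 and 0.002 m) or (x of fresh_3_mid in the frame of bay_3 between -0.003 and 0.003 m and y of fresh_3_mid in the frame of bay_3 between -0.003 and 0.003 m and z of fresh_3_mid in the frame of bay_3 between -0.002 and 0.002 m)) and x of drawer_front in the frame of fresh_3_mid below 0 m and x of used_1_mid in the frame of basin_floor between -0.085 and 0.085 m and y of used_1_mid in the frame of basin_floor between -0.058 and 0.058 m and z of each of used_1_mid, used_2_mid, used_3_mid in the frame of basin_floor below 0.05 m and x of used_2_mid in the frame of basin_floor between -0.085 and 0.085 m and y of used_2_mid in the frame of basin_floor between -0.058 and 0.058 m and x of used_3_mid in the frame of basin_floor between -0.085 and 0.085 m and y of used_3_mid in the frame of basin_floor between -0.058 and 0.058 m and value of joint drawer above 0.13 m and value of joint start_key below 0.001 m and linear speed of each of fresh_1, fresh_2, fresh_3, used_1, used_2, used_3 below 0.01 m/s); the robot touches nothing.
It fails at once if the buffer bottle is knocked more than 40 mm from its place (distance of buffer_bottle from where it was at the start of the episode above 0.04 m).
It fails at once if the tape dispenser is knocked more than 40 mm from its place (distance of tape_dispenser from where it was at the start of the episode above 0.04 m).
Of fresh_1, fresh_2, fresh_3 only 2 to 3 are there at a start; the rules pass over those that are not, and their reading is None.
Of used_1, used_2, used_3 only 2 to 3 are there at a start; the rules pass over those that are not, and their reading is None.
At some moment in a run one of fresh_1, fresh_2, fresh_3 may be knocked a few centimetres aside while the robot is not near it.
Once in a run the grip may slacken for a moment while it holds something.
It also fails if it takes over 210 s, if anything falls off the work surface, if the arm or the gripper's body presses on something with over 40 N, if the wrist force passes 120 N, or if a joint passes its speed limit or range.

## Robot

A 7-joint arm with a two-finger parallel gripper is mounted at the origin on the work surface; the furniture and walls round the work are solid. World frame = base frame: x ahead of the robot, y to its left, z up, the work surface at z = 0. Lengths are in mm, angles in rad, forces in N, time in s.
With the tool pointing down it reaches from about 400 to 875 mm from the base axis. Payload 4.4 kg.
Tool frame: the origin (TCP) lies at the very end of the fingers, on their centre line; the grasp point (between the pads) lies 19 mm behind it (r.hold_point_z is the x of the grasp point in the tool frame, in mm); x points along the fingers, y is the direction in which the jaws open and shut, and the axes are right-handed (so a half turn about x gives the same grasp; the last joint's range is limited). The gripper opens to 85 mm and grips with 20 to 120 N. Pads are 22 mm wide; open, the fingers measure 114 mm over their backs; the gripper's body (76 mm by 85 mm) begins 54 mm behind the grasp point. The pads swing forward as they close: fully open they stand 13 mm farther back than shut.
Start: joints at [-1.336, 0.628, 0.038, 1.517, -0.027, 0.996, -0.02], TCP at [192.561, 620.837, 231.313] pointing down, gripper open.
Joint ranges: [-3.06, 3.06], [-0.37, 2.12], [-1.25, 1.32], [0.18, 2.47], [-1.1, 4.24], [0.23, 1.98], [-2.94, 2.94]. Speed limits (rad/s): [2.57, 2.57, 3.14, 3.14, 3.14, 3.14, 3.14].

## Interface

Orientations are given as a unit quaternion [w, x, y, z].
In Python, from plant import r, fingers, kinematics, readout, viewer, ticket gives the robot as it stands. Calls block until the motion is done:
- r.move_pose(position, orientation): joint-space move of the TCP to a pose.
- r.move_l(position, ori=None, velocity=150, force_limit=None): straight line of the TCP; ori=None keeps the orientation; velocity is the mean speed in mm/s. With force_limit (N) it stops when the force on the tool has changed by that much, and returns True; else False.
- r.move_j(angles): joint-space move.
- fingers.let_go() and fingers.close_gripper(): open the fingers fully, or close them until they stop; the grip force is fixed at half the most.
- r.wait(seconds).
- kinematics.ik(position, orientation): joint angles nearest the present ones, or None.
- readout.state(): the state.
- viewer.camera(name): name is "side" or "top" or "wrist"; returns a dict with "color" (480x640x3 uint8, blue, green, red), "intrinsics" (3x3 intrinsics, pixels), "view" (4x4, takes a point from world to camera coordinates). Camera axes: x right, y down, z forward; pixel columns grow to the right and rows downward; lengths in mm; the calibration is good to about 2 mm. A picture is of the moment at which its call begins. There is no depth.
A pose or a line that the arm cannot do raises r.PlanningError and nothing moves.
- ticket.finish_job(): hands the job in, once; it reports no verdict.
The state is a dict: "clock": time; "joint_pos": joint angles; "qvel": joint speeds; "joint_efforts": joint torques, N m; "tcp_pos": TCP position; "ee_rot": TCP orientation; "force": force on the tool from outside, world axes, zero at the start; "ft_torque": the same for the moment, N m; "width": opening from 0.0 (shut) to 1.0 (fully open).
Only numpy, scipy, OpenCV 4.12 (cv2) and the standard library are available. Lean on these libraries where they do the work, as an engineer would, in place of code of your own. Each camera call takes 0.05 s, during which the arm holds its last target.

## Working session

There is one attempt and no reset: what is moved stays moved. The work goes in short steps, each a Python script; the robot and the scene stay as the last script left them, time stands still between calls to the robot, and variables do not carry over. Pictures are saved under pics/ and viewed, and the job is handed in when it is done.

```bash
ls; mkdir -p pics
python3 - <<'E'
from plant import r, fingers, kinematics, readout, viewer, ticket
import cv2
s=readout.state();print({k:(v if not hasattr(v,'tolist') else v.tolist()) for k,v in s.items()}, r.hold_point_z)
for n in("top","side","wrist"):
    c=viewer.camera(n);cv2.imwrite(f"pics/{n}0.png",c["color"]);print(n,c["intrinsics"],c["view"])
E
```

```text
pics
{'clock': 0.0, 'joint_pos': [-1.3357947889047486, 0.6293807506400998, 0.03843966228259986, 1.5183490510977562, -0.027001010257992338, 0.9963293316227247, -0.020013284430744856], 'qvel': [5.077361425283027e-05, -0.001324341060895599, 0.0009095917801479169, 0.0011668434460662589, 0.0009168048333918919, -0.001220296782395922, 0.0017849261954136363], 'joint_efforts': [0.0008703973981027957, -56.339921951293945, 1.226523220539093, -19.34415578842163, 0.011091086198575795, 0.01074392523150891, 4.3250864223409735e-06], 'tcp_pos': [192.37010749075998, 620.2225278453586, 230.3726910883483], 'ee_rot': [0.6990289859625072, 0.10527049570393808, 0.6992177850557711, -0.10663530644292989], 'force': [-0.5347808057504573, -0.03157138901196968, 0.5748873230201272], 'ft_torque': [-0.04509801864520601, -0.003756882706236405, 0.011181324225482393], 'width': 0.9961548410393056} -18.700000000000003
top [[527.85614326   0.         318.25365438]
 [  0.         527.85614326 236.11014137]
 [  0.           0.           1.        ]] [[ 1.00336491e-02 -9.99831481e-01 -1.53732335e-02  3.46806145e+01]
 [-9.867
[... 296 characters left out ...]
    0.           1.        ]] [[ 9.97004813e-01 -7.72262893e-02 -4.18375173e-03 -5.86276875e+02]
 [-5.50376529e-02 -6.70461398e-01 -7.39900244e-01  1.18584969e+02]
 [ 5.43347062e-02  7.37914368e-01 -6.72703594e-01  1.59809781e+03]
 [ 0.00000000e+00  0.00000000e+00  0.00000000e+00  1.00000000e+00]]
wrist [[354.39266814   0.         313.42537533]
 [  0.         354.39266814 242.06740555]
 [  0.           0.           1.        ]] [[ 2.97104588e-01  9.54842868e-01 -1.99039669e-03 -6.49411521e+02]
 [ 9.19751728e-01 -2.85624607e-01  2.69212448e-01 -3.43698431e+01]
 [ 2.56487080e-01 -8.18149243e-02 -9.63078759e-01  3.77456759e+02]
 [ 0.00000000e+00  0.00000000e+00  0.00000000e+00  1.00000000e+00]]
```

View pics/top0.png

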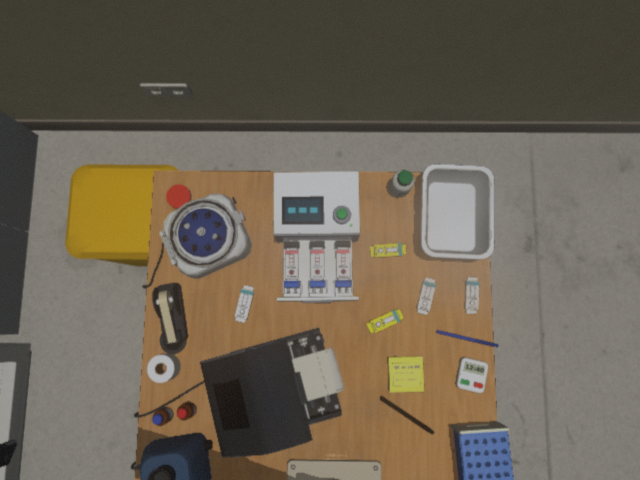

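View pics/side0.png

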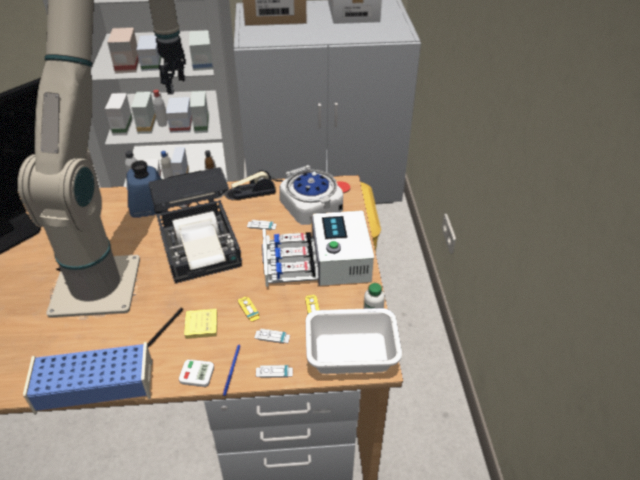

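View pics/wrist0.png

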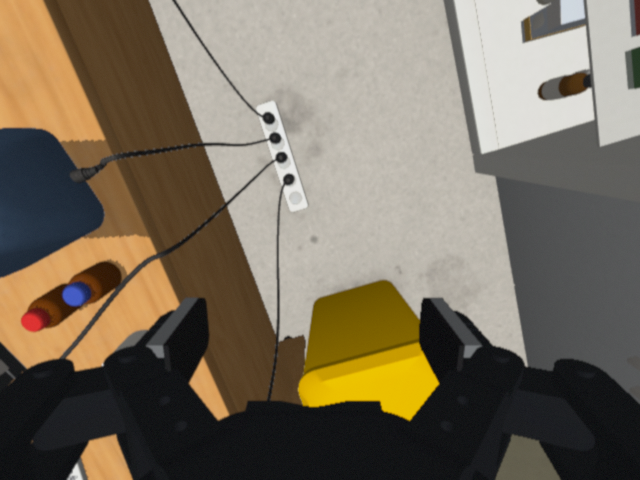

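The top view shows three used cassettes in the bays (x≈291/317/343, y≈267) and three fresh ones with teal stripes at (245,303), (427,296) and (473,295). It also shows two yellow look-alikes, the bottle at (403,180), the dispenser at (170,318) and the basin at (458,212). Next I'll measure these from enlarged crops.

```bash
cat > h.py <<'E'
from plant import r, fingers, kinematics, readout, viewer, ticket
import numpy as np, cv2
from scipy.spatial.transform import Rotation as R
def unproj(c,uv,z):
    K=np.array(c["intrinsics"]);V=np.array(c["view"]);
    Rm=V[:3,:3];t=V[:3,3];C=-Rm.T@t
    d=Rm.T@np.linalg.inv(K)@np.array([uv[0],uv[1],1.]);return C+d*(z-C[2])/d[2]
def proj(c,P):
    K=np.array(c["intrinsics"]);V=np.array(c["view"]);p=V[:3,:3]@np.asarray(P,float)+V[:3,3];q=K@p;return q[:2]/q[2]
def q_of(xaxis,yaxis):
    x=np.array(xaxis,float);x/=np.linalg.norm(x);y=np.array(yaxis,float);y-=x*(x@y);y/=np.linalg.norm(y)
    q=R.from_matrix(np.c_[x,y,np.cross(x,y)]).as_quat();return [q[3],q[0],q[1],q[2]]
def st():
    s=readout.state();return round(s["clock"],2),np.round(s["tcp_pos"],1).tolist(),round(s["width"],3),np.round(s["force"],1).tolist()
def snap(n,name,crop=None,s=1):
    c=viewer.camera(n);im=c["color"]
    if crop is not None:
        x0,y0,x1,y1=crop;im=cv2.resize(im[y0:y1,x0:x1],None,fx=s,fy=s,interpolation=cv2.INTER_CUBIC)
    cv2.imwrite(f"pics/{name}.png",im);return c
E
python3 - <<'E'
import cv2
im=cv2.imread('pics/top0.png');
cv2.imwrite('pics/t_a.png',cv2.resize(im[165:345,225:365],None,fx=4.2,fy=3.3*0+4.2,interpolation=cv2.INTER_CUBIC)[:600])
cv2.imwrite('pics/t_a.png',cv2.resize(im[165:330,225:365],None,fx=3.6,fy=3.6,interpolation=cv2.INTER_CUBIC))
cv2.imwrite('pics/t_b.png',cv2.resize(im[160:340,360:500],None,fx=3.3,fy=3.3,interpolation=cv2.INTER_CUBIC))
E
```

```text
(no output)
```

View pics/t_a.png

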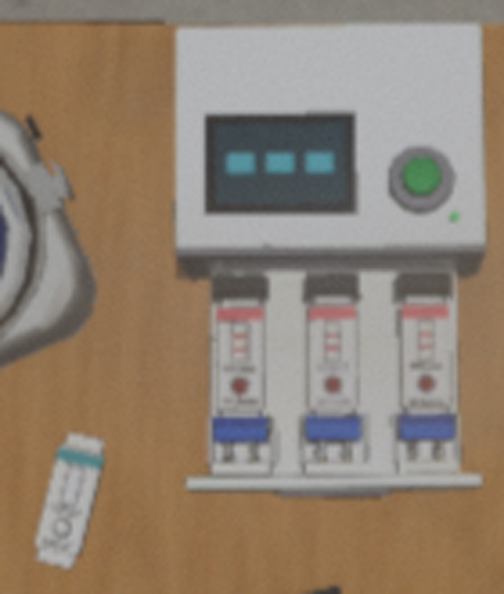

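View pics/t_b.png

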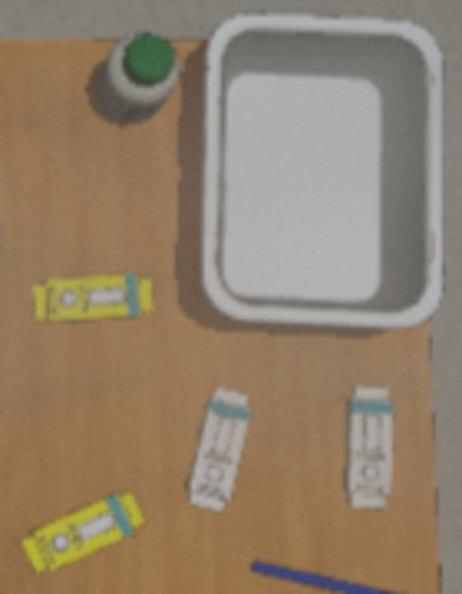

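Run:
```python
from h import *
q=q_of([0,0,-1],[-np.sin(.02),np.cos(.02),0])
for yy in (1,-1):
    qq=q_of([0,0,-1],[0,yy,0])
    for p in ([480,41,220],[650,-270,150],[440,-310,60],[440,207,60]): print(yy,p,np.round(kinematics.ik(p,qq),2))
r.move_pose([480,41,220],q)
print(st())
c=snap("wrist","w1");cv2.imwrite
```

```text
1 [480, 41, 220] [-0.2   0.41  0.08  1.99 -0.05  0.75  1.48]
1 [650, -270, 150] [ 0.33  0.79  0.05  1.42 -0.05  0.93  1.96]
1 [440, -310, 60] [ 0.77  0.74 -0.31  1.96  0.45  0.51  1.71]
1 [440, 207, 60] [-0.47  0.69 -0.05  2.1   0.08  0.35  0.99]
-1 [480, 41, 220] [-0.69  0.52  0.82  2.   -0.51  0.83 -1.16]
-1 [650, -270, 150] [-0.03  0.92  0.77  1.44 -0.68  1.06 -0.69]
-1 [440, -310, 60] [ 0.34  0.76  0.34  1.97 -0.5   0.49 -0.53]
-1 [440, 207, 60] [-0.81  0.74  0.47  2.11 -0.77  0.46 -1.31]
(2.56, [480.2, 42.0, 220.0], 1.003, [0.1, 0.2, -0.3])
```

View pics/w1.png

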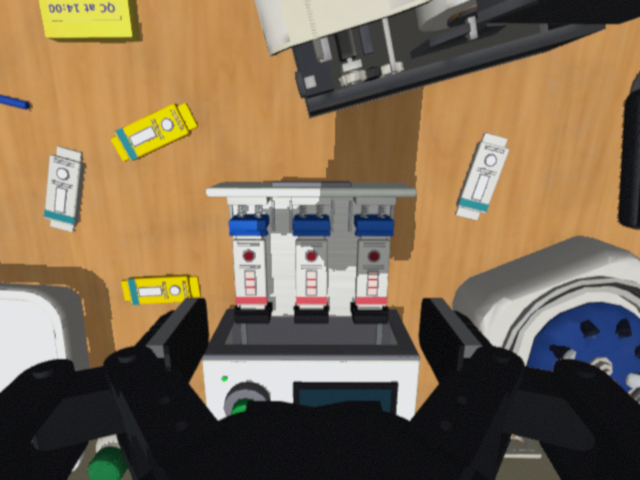

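Wrist view from above the drawer: the three used cassettes sit at u≈249/311/373, with wells at v≈256 and stripes at v≈300. Fresh ones are at (63,190) and (483,175). I'll zoom in for accurate corner positions.

Run:
```python
import cv2
im=cv2.imread('pics/w1.png')
cv2.imwrite('pics/w1a.png',cv2.resize(im[170:370,195:425],None,fx=3,fy=3,interpolation=cv2.INTER_CUBIC))
im=cv2.imread('pics/side0.png')
cv2.imwrite('pics/s0a.png',cv2.resize(im[205:290,255:380],None,fx=6,fy=6,interpolation=cv2.INTER_CUBIC))
```

```text
(no output)
```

View pics/w1a.png

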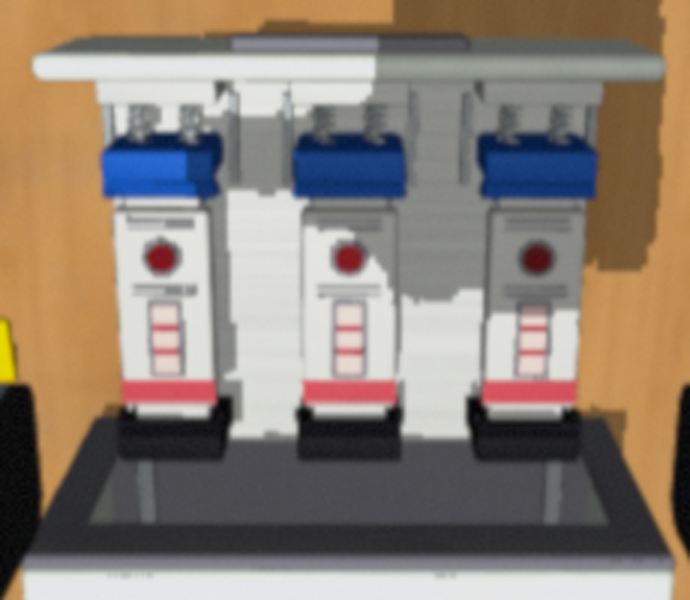

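View pics/s0a.png

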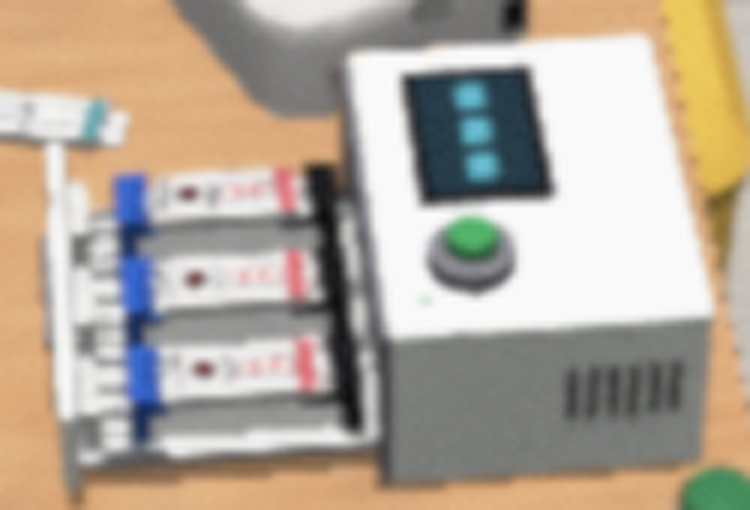

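```bash
cat >> h.py <<'E'
def tool_cam():
    pass
E
python3 - <<'E'
from h import *
import pickle
from scipy.optimize import least_squares
c=viewer.camera("wrist");pickle.dump({k:np.array(c[k]) for k in("intrinsics","view")},open("w1cam.pkl","wb"))
F=lambda u,v:np.array([195+u/3-1/3,170+v/3-1/3])
obs=[]
B={1:[(115,208),(211,208),(217,404),(122,404)],2:[(301,210),(397,210),(397,404),(302,404)],3:[(487,208),(584,208),(576,404),(484,404)]}
for b,pts in B.items():
    for p,(sx,sy) in zip(pts,[(-1,-1),(-1,1),(1,1),(1,-1)]): obs.append((F(*p),'b',np.array([-130+33*sx,(b-2)*58+15*sy])))
obs+= [(F(33,60),'p',np.array([-212,-91])),(F(663,60),'p',np.array([-212,91]))]
obs+= [(F(25,565),'h',np.array([-70,-94])),(F(672,565),'h',np.array([-70,94]))]
def res(p,use=None):
    x,y,th,zt=p;o=[]
    for uv,k,m in obs:
        z={'b':zt,'p':60,'h':98}[k]
        P=[x+np.cos(th)*m[0]-np.sin(th)*m[1],y+np.sin(th)*m[0]+np.cos(th)*m[1],z]
        o.append(proj(c,P)-uv)
    return np.array(o)
s=least_squares(lambda p:res(p).ravel(),[670,42,.02,45]);print(s.x,np.round(res(s.x),1).tolist())
x,y,th,zt=s.x
for b in(1,2,3):
    m=[-130,(b-2)*58];print(b,x+np.cos(th)*m[0]-np.sin(th)*m[1],y+np.sin(th)*m[0]+np.cos(th)*m[1])
E
```

```text
[6.60885163e+02 4.38926142e+01 2.11467423e-02 4.47050729e+01] [[-0.9, 0.1], [-0.5, 0.1], [0.1, 0.1], [0.9, 0.1], [-0.2, -0.6], [0.3, -0.6], [-0.4, 0.1], [0.5, 0.1], [0.5, 0.0], [0.7, 0.0], [-0.6, 0.1], [-0.7, 0.1], [-2.5, -1.8], [2.7, -1.9], [-2.7, 3.0], [2.8, 3.0]]
1 532.1406482932601 -16.843289575319325
2 530.9142286510813 41.143742551366365
3 529.6878090089025 99.13077467805206
```

Run:
```python
from h import *
th=.021
q=q_of([0,0,-1],[-np.sin(th),np.cos(th),0])
fingers.close_gripper();print(st())
c=snap("wrist","w2")
r.move_l([531,41,75],q,150);print(st())
print(r.move_l([531,41,25],q,15,force_limit=2.5));print(st())
c=snap("side","s2",(220,180,400,300),4)
r.move_l([531,41,90],q,100);print(st())
```

```text
(3.42, [480.0, 41.0, 220.0], 0.003, [-0.2, -0.6, 0.7])
(4.65, [531.2, 41.0, 75.6], 0.002, [-0.6, 0.1, 0.3])
True
(6.45, [531.1, 41.0, 49.1], 0.004, [0.1, 1.0, 6.3])
(7.07, [530.8, 41.0, 89.9], 0.002, [0.1, -0.9, 0.4])
```

View pics/w2.png

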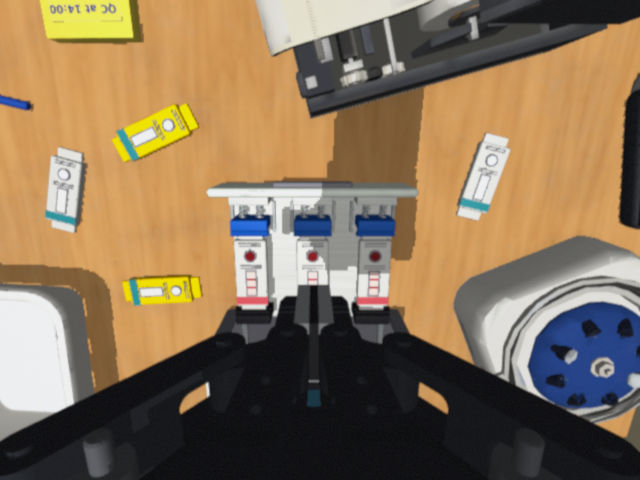

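View pics/s2.png

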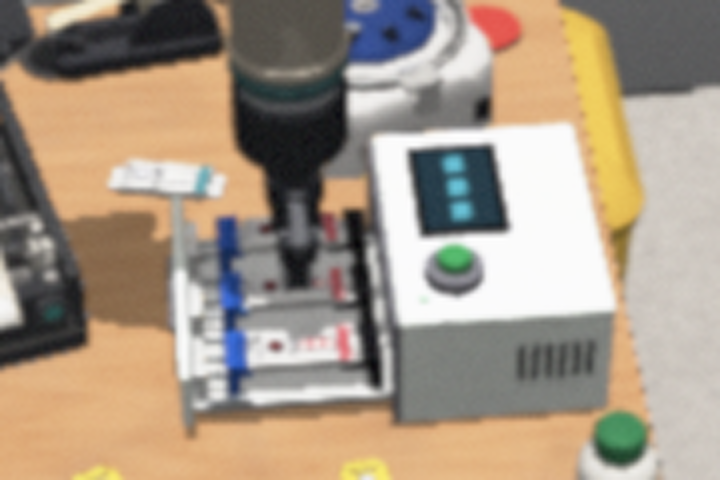

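```bash
cat > fit.py <<'E'
from h import *
import pickle
from scipy.optimize import least_squares
c0=pickle.load(open("w1cam.pkl","rb"))
F=lambda u,v:np.array([195+u/3-1/3,170+v/3-1/3])
obs=[]
B={1:[(115,208),(211,208),(217,404),(122,404)],2:[(301,210),(397,210),(397,404),(302,404)],3:[(487,208),(584,208),(576,404),(484,404)]}
for b,pts in B.items():
    for p,(sx,sy) in zip(pts,[(-1,-1),(-1,1),(1,1),(1,-1)]): obs.append((F(*p),'b',np.array([-130+33*sx,(b-2)*58+15*sy])))
obs+= [(F(33,60),'p',np.array([-212,-91])),(F(663,60),'p',np.array([-212,91]))]
obs+= [(F(25,565),'h',np.array([-70,-94])),(F(672,565),'h',np.array([-70,94]))]
def res(p,mode):
    x,y,th,a=p[:4];o=[]
    c={k:v.copy() for k,v in c0.items()}
    if mode=='f': c['intrinsics'][0,0]*=a;c['intrinsics'][1,1]*=a
    for uv,k,m in obs:
        z={'b':49,'p':60,'h':98}[k]
        P=[x+np.cos(th)*m[0]-np.sin(th)*m[1],y+np.sin(th)*m[0]+np.cos(th)*m[1],z]
        if mode=='z': P[2]-=(a-1)*100
        o.append(proj(c,P)-uv)
    return np.array(o)
for mode in 'fz':
    s=least_squares(lambda p:res(p,mode).ravel(),[670,42,.02,1],loss='soft_l1');print(mode,s.x,s.cost,np.round(res(s.x,mode),1).tolist())
    x,y,th=s.x[:3]
    for b in(1,2,3):
        m=[-130,(b-2)*58];print(b,x+np.cos(th)*m[0]-np.sin(th)*m[1],y+np.sin(th)*m[0]+np.cos(th)*m[1])
E
python3 fit.py
```

```text
f [6.60250014e+02 4.38643441e+01 2.12210670e-02 9.77968716e-01] 5.069833300382033 [[-0.2, 0.7], [-0.1, 0.7], [0.5, 0.0], [1.7, 0.1], [-0.1, -0.0], [0.1, -0.0], [-0.6, 0.0], [0.6, 0.0], [0.1, 0.6], [-0.0, 0.6], [-1.3, 0.0], [-1.1, 0.0], [-0.2, -1.3], [0.4, -1.4], [-0.3, -0.2], [0.4, -0.3]]
1 531.5100145711251 -16.881128322132597
2 530.2792850639082 41.1058124911235
3 529.0485555566913 99.0927533043796
z [6.62106484e+02 4.39058127e+01 2.12521859e-02 1.06788766e+00] 4.674653608336313 [[-0.3, 0.6], [-0.1, 0.6], [0.4, 0.1], [1.5, 0.1], [-0.1, -0.1], [0.1, -0.1], [-0.6, 0.1], [0.6, 0.1], [0.2, 0.6], [0.0, 0.6], [-1.2, 0.1], [-1.0, 0.1], [-0.1, -1.3], [0.3, -1.4], [-0.2, -0.4], [0.3, -0.4]]
1 533.368374415772 -16.84366596803568
2 532.1358404174804 41.14323651815559
3 530.9033064191888 99.13013900434686
```

The probe touched the cassette top at z≈49, so the underside is at 40 and the deck at 20. Bay 2 is at about (531, 41) with yaw 0.021. Next, bay 2's cassette with a shallow tip grip.

```bash
cat >> h.py <<'E'
TH=.0212; EX=np.array([np.cos(TH),np.sin(TH),0]); EY=np.array([-np.sin(TH),np.cos(TH),0]); EZ=np.array([0,0,1.])
BC=np.array([531.2,41.1,44.5])
BAY={1:BC-58*EY,2:BC,3:BC+58*EY}
TOPZ=49.
def cpose(b,xc,zc,deg,gx,gz,dy=0):
    """tool pose for cassette centre at (xc,zc) in bay b, +x end up by deg; tcp sits at (gx,0,gz) in cassette frame"""
    t=np.radians(deg);X=np.cos(t)*EX+np.sin(t)*EZ;Z=-np.sin(t)*EX+np.cos(t)*EZ
    p=BAY[b]+xc*EX+zc*EZ+gx*X+gz*Z+dy*EY
    return p,q_of(-Z,EY)
def nose(b,xn,zn,deg,gx,gz,dy=0):
    """same with the nose-bottom corner (-42,-4.5) at xn,zn (bay frame)"""
    t=np.radians(deg);xc=xn+42*np.cos(t)-4.5*np.sin(t);zc=zn+42*np.sin(t)+4.5*np.cos(t)
    return cpose(b,xc,zc,deg,gx,gz,dy)
def go(pq,v=60,fl=None):
    out=r.move_l(pq[0],pq[1],v,force_limit=fl) if fl else r.move_l(pq[0],pq[1],v)
    print(out,st());return out
QD=q_of([0,0,-1],EY)
E
python3 - <<'E'
from h import *
import pickle
c=viewer.camera("top")
print("basin",unproj(c,(457.9,211.5),66),[unproj(c,(360+u/3.3,160+v/3.3),66)[:2].round() for u,v in((205,170),(441,170),(323,15),(323,326))])
fingers.let_go()
gz=43.7-44.5
go(cpose(2,0,0,0,0,gz+20),60)
go(cpose(2,0,0,0,0,gz),40)
fingers.close_gripper();print(st())
c=snap("wrist","w3");c=snap("side","s3",(220,180,400,300),4)
E
```

```text
basin [ 648.64911994 -272.17598583   66.        ] [array([ 648., -192.]), array([ 649., -352.]), array([ 758., -276.]), array([ 542., -269.])]
False (8.49, [531.0, 41.1, 63.3], 0.998, [0.6, 1.0, 0.3])
False (9.14, [531.2, 41.1, 43.6], 0.999, [-0.6, -0.1, -0.2])
(9.72, [531.3, 41.1, 44.2], 0.322, [-1.5, 0.6, 6.0])
```

View pics/w3.png

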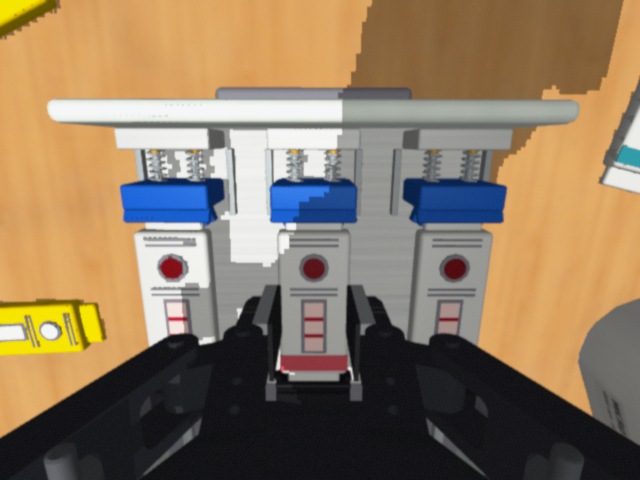

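View pics/s3.png

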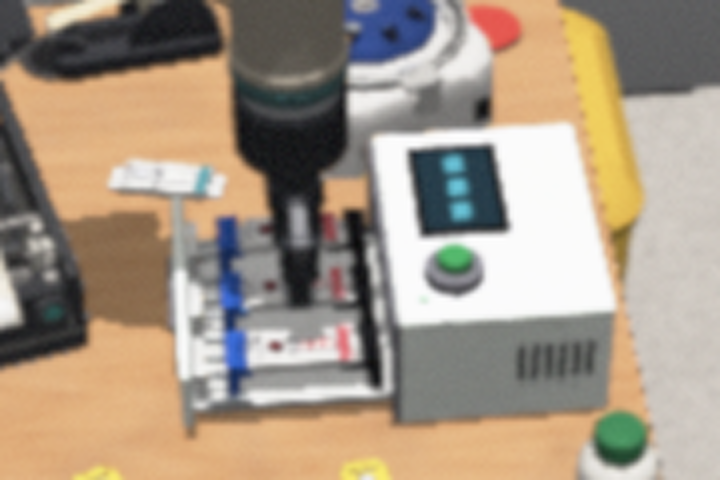

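Bay 2's cassette is gripped by its body (fingers at u≈268 and 358), and the neighbours are untouched. Next I'll pull it out.

```bash
cat >> h.py <<'E'
def extract(b,gx,gz,dy=0):
    go(cpose(b,-9.5,0,0,gx,gz,dy),30)
    go(nose(b,-51.5,-4.5,5,gx,gz,dy),30)
    go(nose(b,-51.5,-4.5,13,gx,gz,dy),30)
    t=np.radians(13);L=24
    go(nose(b,-51.5+L*np.cos(t),-4.5+L*np.sin(t),13,gx,gz,dy),50)
    go(cpose(b,-5,75,13,gx,gz,dy),120)
E
python3 - <<'E'
from h import *
extract(2,0,-.8)
c=snap("wrist","w4");c=snap("side","s4",(220,150,400,270),4)
E
```

```text
False (10.28, [523.9, 40.9, 44.3], 0.323, [4.9, -0.5, 1.8])
False (10.56, [523.2, 40.9, 48.2], 0.315, [6.9, -0.6, 1.9])Traceback (most recent call last):
  File "<stdin>", line 2, in <module>
  File "h.py", line 42, in extract
    go(nose(b,-51.5,-4.5,13,gx,gz,dy),30)
    ~~^^^^^^^^^^^^^^^^^^^^^^^^^^^^^^^^^^^
  File "h.py", line 36, in go
    out=r.move_l(pq[0],pq[1],v,force_limit=fl) if fl else r.move_l(pq[0],pq[1],v)
                                                          ~~~~~~~~^^^^^^^^^^^^^^^
plant.PlanningError: the arm cannot follow that straight line within its joint ranges
```

Run:
```python
from h import *
print(np.round(readout.state()["joint_pos"],3))
for b in(1,2,3):
  for flip in(1,-1):
    for d in (0,5,8,10,11,12,13,15):
        p,q=nose(b,-51.5,-4.5,d,0,-.8)
        Rm=R.from_quat([q[1],q[2],q[3],q[0]]).as_matrix()
        q2=q_of(Rm[:,0],flip*Rm[:,1])
        j=kinematics.ik(p,q2);print(b,flip,d,None if j is None else np.round(j,2).tolist())
```

```text
[-0.167  0.718  0.042  2.093 -0.073  0.241  1.526]
1 1 0 [-0.03, 0.74, 0.02, 2.01, -0.03, 0.39, 1.6]
1 1 5 [-0.03, 0.72, 0.01, 2.09, -0.04, 0.24, 1.61]
1 1 8 [0.2, 0.72, -0.33, 2.14, 0.94, 0.27, 0.66]
1 1 10 [0.21, 0.72, -0.33, 2.17, 1.14, 0.24, 0.46]
1 1 11 [0.33, 0.75, -0.52, 2.18, 1.36, 0.35, 0.25]
1 1 12 [0.33, 0.74, -0.51, 2.2, 1.45, 0.34, 0.16]
1 1 13 [0.33, 0.74, -0.51, 2.22, 1.54, 0.34, 0.07]
1 1 15 [0.64, 0.95, -1.06, 2.24, 1.64, 0.79, 0.03]
1 -1 0 [-0.52, 0.93, 0.82, 2.03, -1.1, 0.72, -0.52]
1 -1 5 [-0.28, 0.76, 0.4, 2.1, -0.89, 0.36, -0.7]
1 -1 8 [0.2, 0.72, -0.33, 2.14, 0.94, 0.27, -2.49]
1 -1 10 [0.21, 0.72, -0.33, 2.17, 1.14, 0.24, -2.69]
1 -1 11 [0.33, 0.75, -0.52, 2.18, 1.36, 0.35, -2.89]
1 -1 12 None
1 -1 13 None
1 -1 15 [0.22, 0.71, -0.35, 2.25, 1.82, 0.23, 2.92]
2 1 0 [-0.16, 0.74, 0.04, 2.01, -0.07, 0.39, 1.53]
2 1 5 [-0.17, 0.72, 0.04, 2.09, -0.07, 0.24, 1.53]
2 1 8 [-0.41, 0.75, 0.4, 2.15, -1.08, 0.29, 2.5]
2 1 10 [0.08, 0.72, -0.33, 2.17, 1.17, 0.26, 0.3]
2 1 11 [0.08, 0.71, -0.33, 2.19, 1.28, 0.25, 0.19]
2 1 12 [0.08, 0.71, -0.33, 2.2, 1.41, 0.25, 0.06]
2 1 13
[... 405 characters left out ...]
.28, 0.75, 0.06, 2.0, -0.11, 0.4, 1.46]
3 1 5 [-0.3, 0.72, 0.07, 2.08, -0.11, 0.26, 1.45]
3 1 8 [-0.53, 0.75, 0.4, 2.13, -1.0, 0.28, 2.31]
3 1 10 [-0.04, 0.72, -0.33, 2.15, 1.14, 0.29, 0.21]
3 1 11 [-0.05, 0.72, -0.33, 2.17, 1.24, 0.28, 0.11]
3 1 12 [-0.05, 0.72, -0.33, 2.18, 1.35, 0.28, -0.01]
3 1 13 [-0.05, 0.71, -0.33, 2.2, 1.46, 0.27, -0.12]
3 1 15 [0.37, 0.96, -1.06, 2.22, 1.62, 0.87, -0.2]
3 -1 0 [-0.71, 0.91, 0.77, 2.01, -1.05, 0.69, -0.79]
3 -1 5 [-0.63, 0.81, 0.58, 2.09, -1.05, 0.46, -0.79]
3 -1 8 [-0.53, 0.75, 0.4, 2.13, -1.0, 0.28, -0.84]
3 -1 10 [-0.04, 0.72, -0.33, 2.15, 1.14, 0.29, -2.93]
3 -1 11 None
3 -1 12 None
3 -1 13 None
3 -1 15 [0.28, 0.86, -0.88, 2.22, 1.62, 0.69, 2.91]
```

The wrist joint limits forward tilt to about 5° here. I'll put the cassette back home, release it, and regrip with the tool leaned 9° the other way relative to the cassette.

```bash
python3 - <<'E'
s=open('h.py').read()
s=s.replace("    return p,q_of(-Z,EY)","    a=np.radians(deg-LEAN)\n    return p,q_of(np.sin(a)*EX-np.cos(a)*EZ,EY)").replace("TOPZ=49.","TOPZ=49.\nLEAN=9.")
open('h.py','w').write(s)
E
python3 - <<'E'
from h import *
# feasibility
import h
h.LEAN=0
go(cpose(2,-9.5,0,0,0,-.8),30)
go(cpose(2,0,0,0,0,-.8),30)
fingers.let_go();print(st())
go(cpose(2,0,20,0,0,-.8),80)
h.LEAN=9
for b in(1,2,3): print(b,[None if (j:=kinematics.ik(*nose(b,-51.5,-4.5,d,0,0))) is None else np.round(j,2).tolist() for d in(0,13)])
c=snap("wrist","w4")
E
```

```text
False (10.83, [525.6, 41.0, 44.3], 0.315, [4.6, 0.3, 3.5])
False (11.3, [531.3, 41.0, 44.2], 0.317, [1.5, -0.6, 7.4])
(11.9, [531.0, 41.1, 43.6], 1.003, [0.0, 0.4, 0.2])
False (12.3, [531.7, 41.2, 64.3], 1.0, [-0.1, 0.3, 0.2])
1 [[-0.04, 0.8, 0.04, 1.86, -0.04, 0.64, 1.61], [-0.04, 0.71, 0.02, 2.08, -0.05, 0.28, 1.62]]
2 [[-0.15, 0.8, 0.04, 1.86, -0.07, 0.64, 1.54], [-0.17, 0.71, 0.04, 2.08, -0.07, 0.28, 1.53]]
3 [[-0.25, 0.8, 0.04, 1.85, -0.1, 0.65, 1.46], [-0.3, 0.71, 0.07, 2.06, -0.09, 0.3, 1.43]]
```

View pics/w4.png

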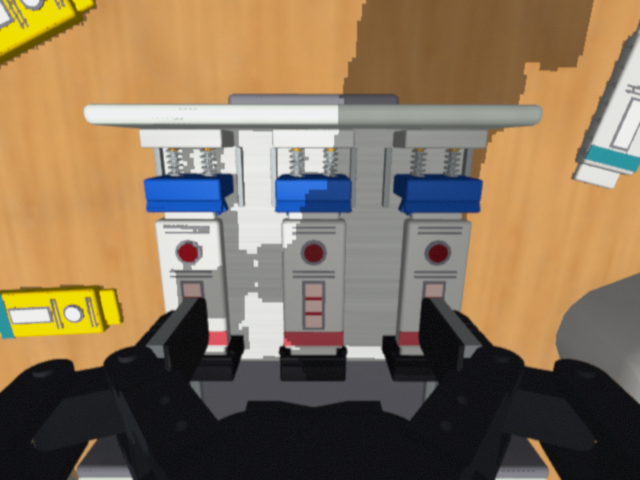

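```bash
python3 - <<'E'
s=open('h.py').read()
i=s.index("def extract")
s=s[:i]+'''def extract(b,gx,gz,dy=0,push=11.5):
    go(cpose(b,-push,0,0,gx,gz,dy),30)
    go(nose(b,-42-push,-4.5,6,gx,gz,dy),30)
    go(nose(b,-42-push,-4.5,13.5,gx,gz,dy),30)
    t=np.radians(13);L=26
    go(nose(b,-42-push+L*np.cos(t),-4.5+L*np.sin(t),13.5,gx,gz,dy),50)
    go(cpose(b,-5,75,13,gx,gz,dy),120)
'''
open('h.py','w').write(s)
E
python3 - <<'E'
from h import *
gz=44.0-44.5
go(cpose(2,0,0,0,0,gz),40)
fingers.close_gripper();print(st())
extract(2,0,gz)
c=snap("wrist","w5");c=snap("side","s5",(220,150,400,270),4)
E
```

```text
False (12.99, [530.6, 41.0, 43.7], 1.001, [-0.1, 0.5, -0.6])
(13.57, [531.3, 41.1, 44.4], 0.319, [-0.4, -1.2, 4.2])
False (14.1, [522.6, 40.9, 44.4], 0.315, [5.2, 0.2, 2.3])
False (14.4, [521.1, 41.0, 49.2], 0.321, [6.4, -0.1, 1.3])
False (14.73, [520.1, 41.0, 54.5], 0.316, [5.9, 0.0, 2.3])
False (15.4, [541.6, 41.3, 59.1], 0.322, [0.5, 1.0, -0.6])
False (16.07, [526.1, 41.0, 118.9], 0.321, [0.4, -0.4, -0.4])
```

View pics/w5.png

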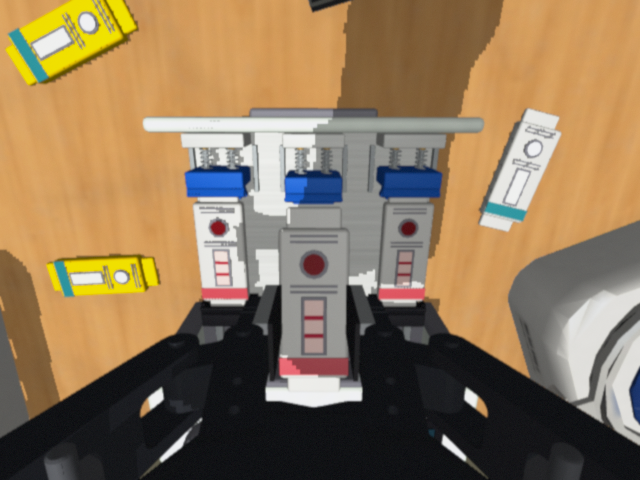

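View pics/s5.png

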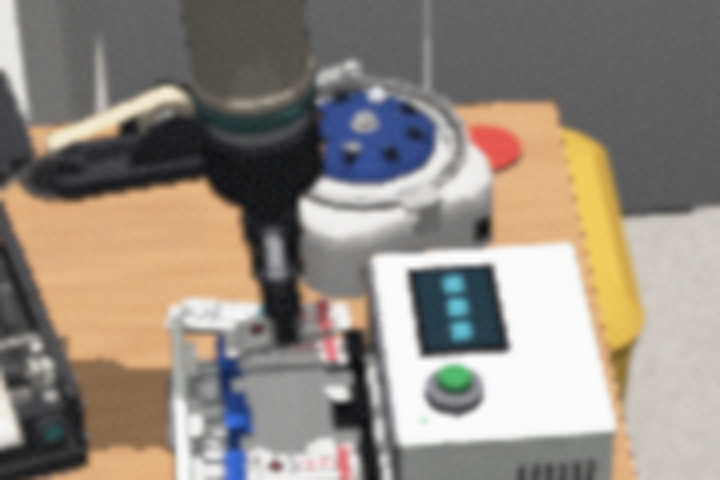

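Cassette 2 is out cleanly and held at the fingers. Now drop it in the basin, then take the used ones from bays 1 and 3.

```bash
cat >> h.py <<'E'
def drop(x,y=-272):
    s=readout.state();p=s["tcp_pos"]
    go(([p[0]-10,p[1],150],QD),200)
    go(([x,y,150],QD),300)
    go(([x,y,66],QD),150)
    fingers.let_go();print(st())
    go(([x,y,140],QD),250)
E
python3 - <<'E'
from h import *
drop(612)
c=snap("wrist","w6")
go((BAY[1]+np.array([0,0,60]),QD),300)
E
```

```text
False (16.48, [516.6, 41.0, 149.9], 0.321, [0.1, -0.3, -0.7])
False (17.73, [611.6, -269.7, 149.4], 0.319, [1.0, 0.9, -0.7])
False (18.43, [612.7, -271.8, 66.8], 0.318, [-0.6, -0.2, -0.4])
(19.03, [612.0, -272.0, 66.1], 1.001, [1.0, 0.3, 0.5])
False (19.48, [612.5, -272.2, 141.3], 0.998, [0.9, -0.6, -0.9])
False (20.58, [533.0, -18.8, 104.4], 0.999, [0.8, -0.5, -0.2])
```

View pics/w6.png

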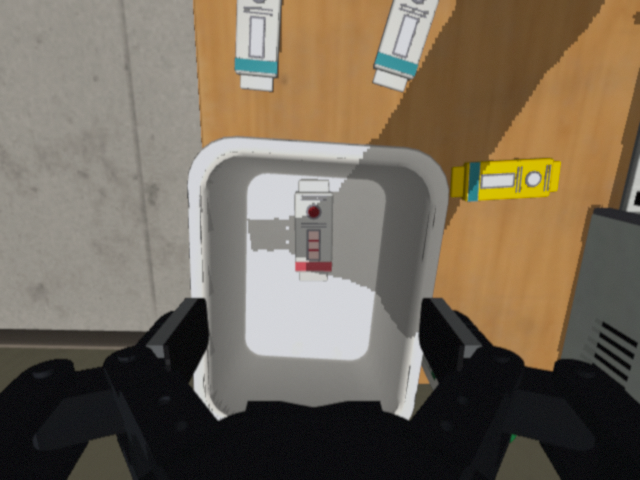

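Used cassette 2 lies flat in the basin. Next is bay 1.

```bash
python3 - <<'E'
from h import *
gz=-2.
for b,x in ((1,690),(3,650)):
    go(cpose(b,0,20,0,0,gz),250)
    go(cpose(b,0,0,0,0,gz),60)
    fingers.close_gripper();print("grip",st())
    extract(b,0,gz)
    snap("wrist",f"w7_{b}")
    drop(x)
    snap("wrist",f"w8_{b}")
    if b==1: go((BAY[3]+np.array([-10,0,80]),QD),300)
E
python3 -c "
import cv2,numpy as np
g=lambda n:cv2.resize(cv2.imread('pics/'+n+'.png'),(400,300))
cv2.imwrite('pics/m1.png',np.vstack([np.hstack([g('w7_1'),g('w8_1')]),np.hstack([g('w7_3'),g('w8_3')])]))"
```

```text
False (20.9, [532.6, -19.0, 61.0], 0.998, [-0.3, -0.8, -0.1])
False (21.38, [532.2, -16.9, 42.6], 0.999, [0.1, -0.2, 0.2])
grip (21.95, [532.6, -16.9, 43.0], 0.323, [-1.1, -0.1, 5.4])
False (22.48, [524.1, -17.1, 43.0], 0.324, [6.1, 0.3, 2.1])
False (22.78, [522.7, -17.1, 47.7], 0.323, [6.6, 0.1, 0.8])
False (23.12, [521.8, -17.1, 53.0], 0.328, [6.4, 0.3, 1.1])
False (23.78, [543.2, -16.6, 57.7], 0.325, [-0.4, 0.7, -0.2])
False (24.45, [527.7, -16.9, 117.4], 0.325, [-0.6, -0.1, -0.2])
False (24.82, [518.1, -16.9, 149.8], 0.327, [-0.3, 0.3, -0.0])
False (25.99, [689.2, -270.5, 149.1], 0.324, [-0.5, 0.4, -1.1])
False (26.7, [690.7, -271.9, 66.9], 0.319, [0.3, -0.5, -0.2])
(27.3, [690.0, -272.0, 66.1], 0.999, [-0.6, -0.2, 0.1])
False (27.75, [690.6, -272.2, 141.5], 1.001, [-0.2, 1.4, -0.9])
False (29.31, [520.6, 97.4, 124.4], 1.004, [-0.1, -0.0, -0.3])
False (29.71, [529.8, 97.4, 61.6], 0.999, [-0.1, 0.6, 0.1])
False (30.19, [529.7, 99.2, 42.6], 1.001, [1.0, -1.0, 0.1])
grip (30.76, [530.1, 99.1, 43.0], 0.322, [-0.2, -0.3, 5.0])
False (31.29, [521.6, 98.9, 43.0], 0.32, [6.3, 0.8, 2.3])
False (31.59, [520.1, 98.9, 47.6], 0.327, [7.0, -0.9, 0.9])
False (31.93, [519.2, 98.9, 53.0], 0.324, [7.5, -0.3, 1.1])
False (32.59, [540.8, 99.3, 57.7], 0.322, [-0.3, 0.0, -0.6])
False (33.26, [525.2, 99.1, 117.5], 0.32, [-0.0, -0.2, -0.1])
False (33.62, [515.6, 99.0, 149.8], 0.324, [-0.2, -0.6, -0.8])
False (35.09, [649.7, -269.9, 149.6], 0.321, [1.1, 0.2, -0.2])
False (35.8, [650.7, -271.9, 66.8], 0.323, [0.5, 0.2, 1.0])
(36.4, [650.0, -272.0, 66.1], 1.001, [-0.1, 0.0, -1.6])
False (36.85, [650.6, -272.2, 141.4], 0.999, [-0.4, 0.8, -0.6])
```

View pics/m1.png

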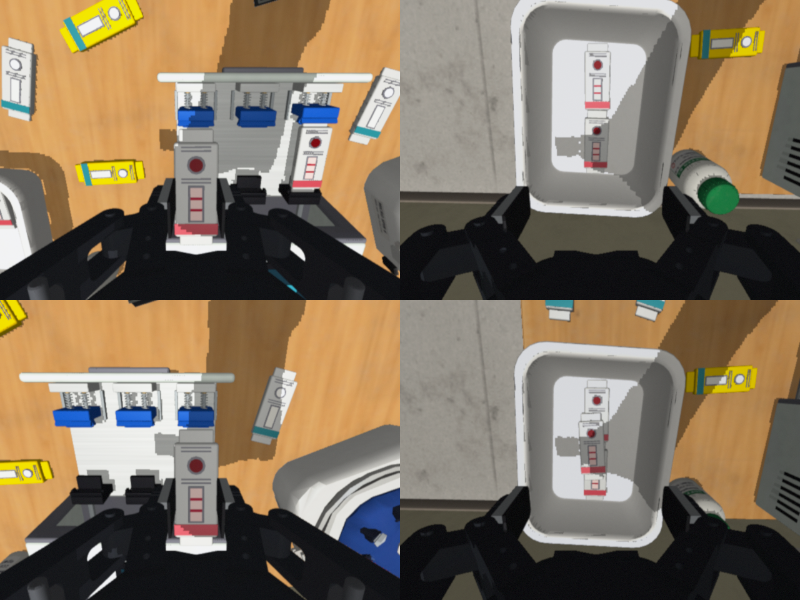

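All three used cassettes are in the basin and the drawer is empty. Now locate fresh ones B and C from a hover.

```bash
cat >> h.py <<'E'
def find(c,guess,name=None,z=9.):
    """white cassette near guess (world xy): centre xy and yaw from the wrist picture (z offset 6.8 from fit)"""
    im=c["color"];hsv=cv2.cvtColor(im,cv2.COLOR_BGR2HSV)
    m=((hsv[...,1]<70)&(hsv[...,2]>70)).astype(np.uint8)
    teal=((hsv[...,0]>80)&(hsv[...,0]<100)&(hsv[...,1]>90)&(hsv[...,2]>50)).astype(np.uint8)
    m|=teal
    m=cv2.morphologyEx(m,cv2.MORPH_CLOSE,np.ones((5,5)))
    cs,_=cv2.findContours(m,cv2.RETR_EXTERNAL,cv2.CHAIN_APPROX_NONE)
    best=None
    for k in cs:
        if cv2.contourArea(k)<300: continue
        P=np.array([unproj(c,p[0],z-6.8)[:2] for p in k],np.float32)
        (cx,cy),(w,h),a=cv2.minAreaRect(P)
        if not(70<max(w,h)<100 and 22<min(w,h)<40): continue
        d=np.hypot(cx-guess[0],cy-guess[1])
        if best is None or d<best[0]:
            bx=cv2.boxPoints(((cx,cy),(w,h),a));e=bx[1]-bx[0];f=bx[2]-bx[1];l=e if np.linalg.norm(e)>np.linalg.norm(f) else f
            mk=np.zeros_like(m);cv2.drawContours(mk,[k],-1,1,-1)
            v,u=np.nonzero(mk&teal)
            if len(u)<10: continue
            tp=unproj(c,(u.mean(),v.mean()),z-6.8)[:2]
            if l@(tp-[cx,cy])<0: l=-l
            best=(d,np.array([cx,cy]),np.arctan2(l[1],l[0]),max(w,h),min(w,h))
            box=[tuple(np.int32(np.round(proj(c,[*q,z-6.8])))) for q in bx]
    if name is not None:
        im=im.copy()
        if best is not None: cv2.polylines(im,[np.array(box)],True,(0,0,255),1)
        cv2.imwrite(f"pics/{name}.png",im)
    return best
E
python3 - <<'E'
from h import *
go(([420,-262,150],QD),300)
r.wait(.3)
c=viewer.camera("wrist")
print(find(c,(464,-210),"f1"));print(find(c,(464,-314),"f2"))
E
```

```text
False (37.82, [421.8, -262.1, 149.8], 0.998, [0.3, 0.1, 0.8])
(np.float64(1.3225006633471366), array([ 463.56121826, -208.75241089]), np.float32(-0.24689442), 84.14038848876953, 31.721845626831055)
(np.float64(1.708437258199846), array([ 465.70730591, -314.06216431]), np.float32(-0.0728491), 84.33511352539062, 31.052364349365234)
```

View pics/f1.png

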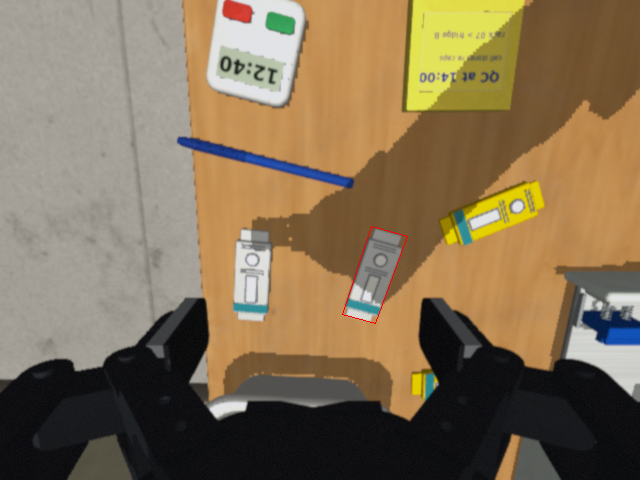

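View pics/f2.png

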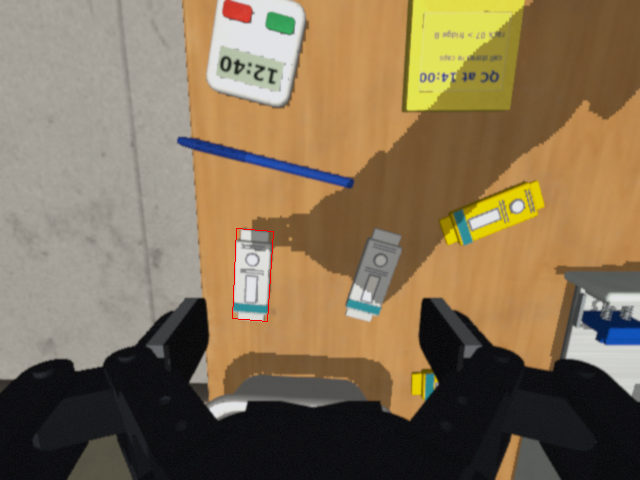

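Both detections are good: B at (463.6,-208.8) with yaw -0.247, C at (465.7,-314.1) with yaw -0.073, each measuring 84×31. Pick B.

```bash
cat >> h.py <<'E'
def pick(xy,yaw,gz=-1.5,lean=None):
    lean=LEAN if lean is None else lean
    ex=np.array([np.cos(yaw),np.sin(yaw),0]);ey=np.array([-np.sin(yaw),np.cos(yaw),0])
    a=np.radians(-lean);q=q_of(np.sin(a)*ex-np.cos(a)*EZ,ey)
    p=np.array([xy[0],xy[1],4.5+gz])
    go((p+60*EZ,q),250);go((p,q),70)
    fingers.close_gripper();print("grip",st())
    z=readout.state()["tcp_pos"][2]
    go((p+70*EZ,q),150)
    return z-4.5
def insert(b,gx,gz,dy=0,push=11.5,hx=-5):
    go(cpose(b,-5,75,13,gx,gz,dy),250)
    t=np.radians(13);L=26
    go(nose(b,-42-push+L*np.cos(t),-4.5+L*np.sin(t),13.5,gx,gz,dy),80)
    if go(nose(b,-42-push,-4.5,13.5,gx,gz,dy),30,18): return False
    go(nose(b,-42-push,-4.5,6,gx,gz,dy),30)
    go(cpose(b,-push,0,0,gx,gz,dy),30)
    return True
E
python3 - <<'E'
from h import *
print(pick([463.6,-208.8],-.247))
snap("wrist","p1")
E
python3 -c "
import cv2,numpy as np
g=lambda n:cv2.imread('pics/'+n+'.png')[200:420,230:400]
cv2.imwrite('pics/m2.png',cv2.resize(np.hstack([g('w7_1'),g('p1')]),None,fx=2.3,fy=2.3))"
```

```text
False (38.76, [462.7, -209.5, 63.1], 1.0, [0.1, -0.5, -0.1])
False (39.77, [463.9, -208.9, 3.2], 1.002, [-0.4, 0.8, -0.3])
grip (40.33, [463.9, -208.9, 3.5], 0.322, [0.0, 0.0, 5.5])
False (40.95, [463.4, -208.6, 72.7], 0.325, [0.3, -0.9, -1.0])
-0.9501159768617313
```

View pics/m2.png

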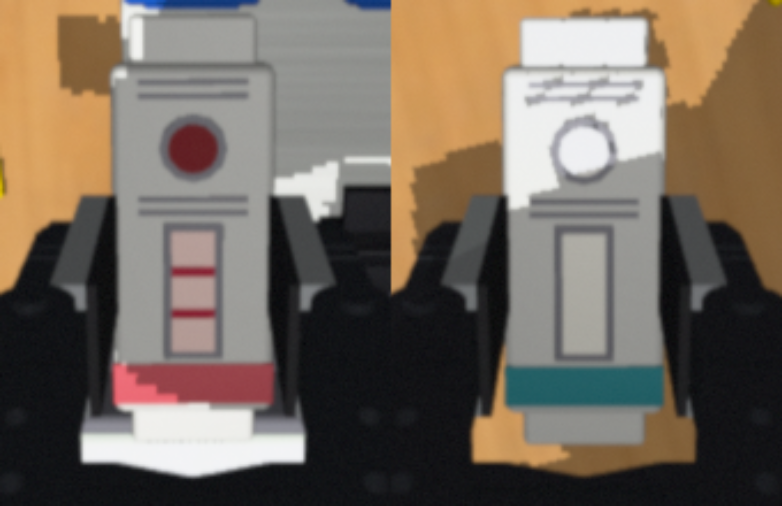

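B is held nearly identically to the used reference (shift ≈0.5 mm). Insert it into bay 1.

Run:
```python
from h import *
go(([480,-120,120],QD),250)
print(insert(1,0.3,-1.2))
snap("wrist","i1")
```

```text
False (41.56, [479.7, -119.7, 119.7], 0.323, [-0.0, 0.4, -0.1])
False (42.17, [527.6, -18.1, 117.5], 0.318, [-0.4, -0.0, -0.6])
False (43.09, [544.7, -16.6, 59.1], 0.321, [-0.7, 0.1, 0.3])
False (44.11, [522.3, -17.1, 54.1], 0.325, [5.9, 0.3, 3.9])
False (44.44, [523.9, -17.1, 48.1], 0.328, [4.9, 0.8, 4.0])
False (44.74, [524.7, -16.9, 43.6], 0.323, [5.1, 0.8, 2.0])
True
```

View pics/i1.png

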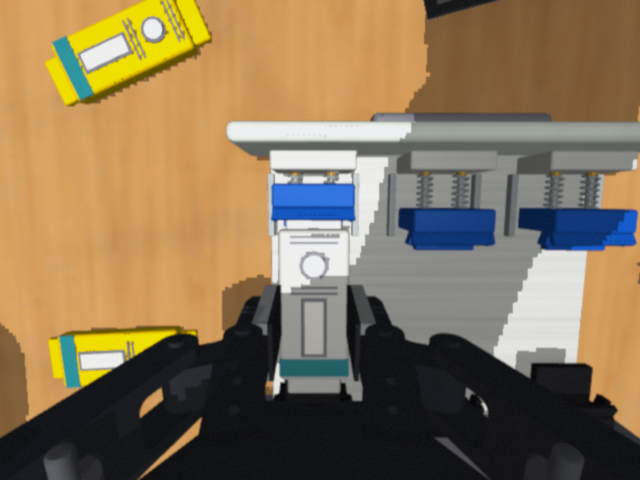

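The nose is under the blue jaw (pushed back) and the cassette is level, short of the black lip. Slide it home and release.

Run:
```python
from h import *
b=1
go(cpose(b,-4,0,0,.3,-1.2),30)
go(cpose(b,0,0,0,.3,-1.2),30)
fingers.let_go();print(st())
go(cpose(b,0,30,0,0,0),80)
go((BAY[1]+np.array([-20,20,120]),QD),150);r.wait(.2)
snap("wrist","i2",(170,120,470,400),2.1)
```

```text
False (45.19, [529.5, -16.9, 43.5], 0.324, [5.3, 1.3, 3.8])
False (45.48, [531.7, -16.8, 43.5], 0.326, [2.9, 0.1, 5.8])
(46.08, [532.5, -16.9, 43.2], 0.999, [0.5, 0.8, -0.3])
False (46.62, [532.8, -16.9, 75.1], 1.0, [0.4, -0.8, -0.1])
False (47.39, [512.5, 3.0, 164.0], 1.001, [0.5, -0.5, -0.6])
```

View pics/i2.png

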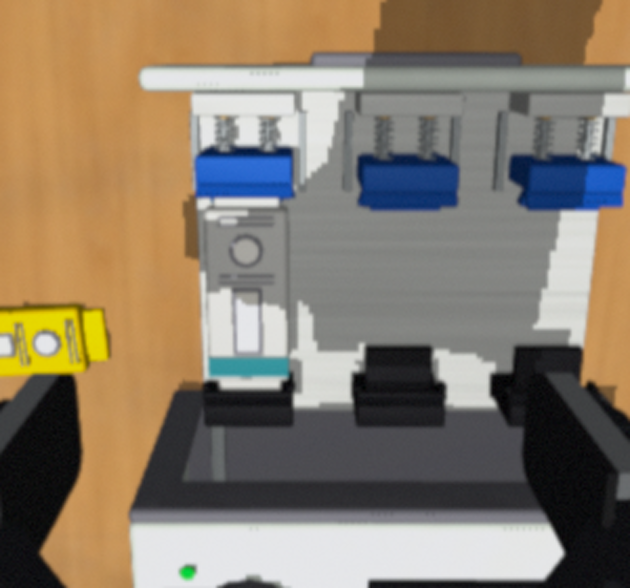

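Seated: the tongue is under both jaws and the blue jaw sits slightly back. Next, fresh A on the left.

Run:
```python
from h import *
go(([430,207,150],QD),250);r.wait(.2)
c=viewer.camera("wrist")
print(find(c,(442,207),"f3"))
```

```text
False (48.67, [430.5, 205.7, 150.1], 1.002, [0.2, -0.9, -0.3])
(np.float64(46.862113520843174), array([483.41574097, 185.07298279]), np.float32(-0.22226831), 84.5263442993164, 30.760440826416016)
```

View pics/f3.png

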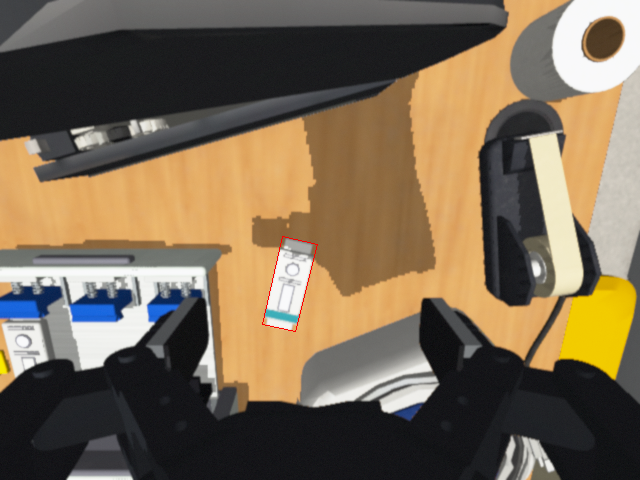

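A has been knocked to about (483,185), and it is now close to the drawer and the centrifuge. I'll check the clearances.

Run:
```python
from h import *
c=viewer.camera("wrist")
for p in((303,385),(305,360),(330,347),(380,330),(420,315)): print(p,[np.round(unproj(c,p,z-6.8)[:2]).tolist() for z in(0,40,80,110)])
yaw=-.222;ex=np.array([np.cos(yaw),np.sin(yaw),0]);ey=np.array([-np.sin(yaw),np.cos(yaw),0]);C=np.array([483.4,185.1,9])
im=c["color"].copy()
for s in(1,-1):
    for z in (9,):
        q=[C+s*w*ey+k*11*ex for w,k in((42.5,-1),(42.5,1),(57,1),(57,-1))]
        cv2.polylines(im,[np.int32([proj(c,p-np.array([0,0,6.8])) for p in q])],True,(0,0,255),1)
cv2.imwrite("pics/f3b.png",im)
t=viewer.camera("top");cv2.imwrite("pics/t2.png",cv2.resize(t["color"][180:330,140:300],None,fx=4,fy=4))
```

```text
(303, 385) [[592.0, 199.0], [561.0, 200.0], [531.0, 201.0], [507.0, 201.0]]
(305, 360) [[564.0, 200.0], [537.0, 201.0], [510.0, 202.0], [490.0, 202.0]]
(330, 347) [[549.0, 224.0], [524.0, 222.0], [499.0, 219.0], [480.0, 217.0]]
(380, 330) [[530.0, 270.0], [508.0, 262.0], [485.0, 253.0], [469.0, 246.0]]
(420, 315) [[514.0, 306.0], [494.0, 293.0], [474.0, 279.0], [458.0, 269.0]]
```

View pics/f3b.png

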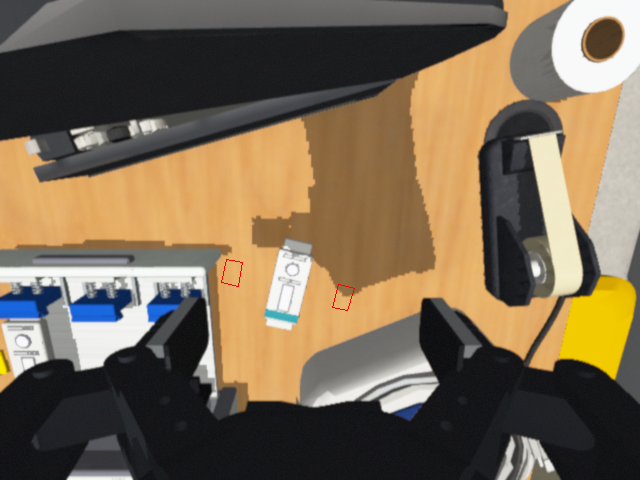

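Run:
```python
from h import *
t=viewer.camera("top")
for p in((190,272),(205,275),(225,268),(240,258)): print(p,[np.round(unproj(t,p,z)[:2]).tolist() for z in(0,40,80,110)])
```

```text
(190, 272) [[514.0, 340.0], [510.0, 329.0], [507.0, 319.0], [504.0, 311.0]]
(205, 275) [[507.0, 304.0], [504.0, 295.0], [500.0, 286.0], [498.0, 279.0]]
(225, 268) [[524.0, 258.0], [520.0, 250.0], [516.0, 243.0], [513.0, 237.0]]
(240, 258) [[548.0, 224.0], [543.0, 217.0], [538.0, 210.0], [535.0, 205.0]]
```

View pics/t2.png

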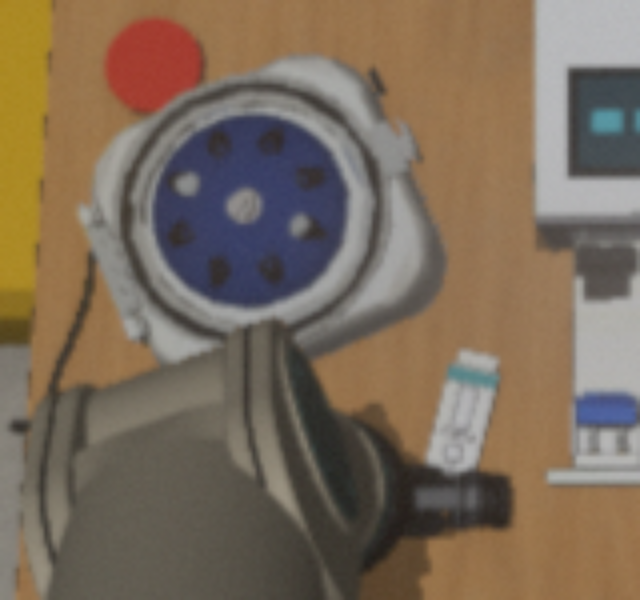

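Clearances are fine: the centrifuge foot is at (549,224) and the fingers reach about (496,240). Pick A.

Run:
```python
from h import *
c=viewer.camera("wrist");f=find(c,(483,185));print(f)
print(pick(f[1],f[2]))
snap("wrist","p2",(200,180,440,420),2.4)
```

```text
(np.float64(0.45193908429735274), array([483.44433594, 184.91744995]), np.float32(-0.2160421), 84.53820037841797, 30.758852005004883)
False (49.69, [482.3, 185.0, 62.9], 1.003, [-0.2, -0.3, 0.3])
False (50.7, [483.7, 184.9, 3.2], 1.001, [0.4, 0.2, 0.7])
grip (51.27, [483.7, 185.0, 3.5], 0.326, [0.3, -0.0, 6.8])
False (51.88, [483.1, 184.9, 72.6], 0.325, [-0.6, -0.1, -0.2])
-0.9603120586275864
```

View pics/p2.png

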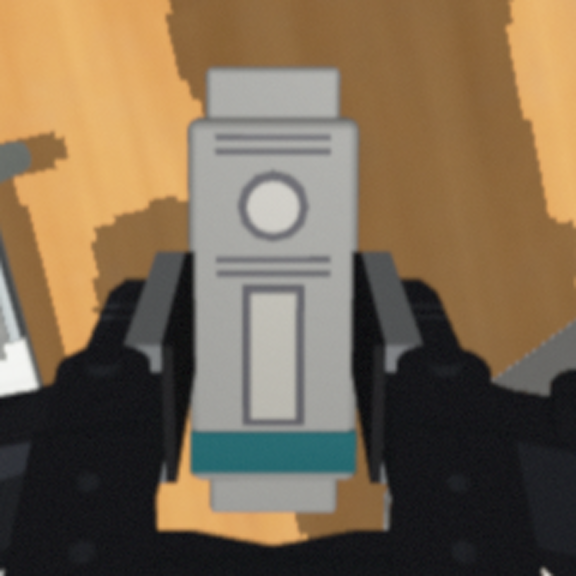

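Run:
```python
from h import *
go(([475,160,125],QD),200)
b=3;gx,gz=-.6,-1.2
ok=insert(b,gx,gz);print(ok)
if ok:
    snap("wrist","i3")
    go(cpose(b,-4,0,0,gx,gz),30)
    go(cpose(b,0,0,0,gx,gz),30)
```

```text
False (52.38, [474.8, 160.2, 124.8], 0.321, [0.9, -0.1, 0.5])
False (52.84, [525.0, 98.1, 116.6], 0.322, [0.0, 1.2, 0.3])
False (53.77, [541.5, 99.3, 59.0], 0.326, [0.2, 0.1, -1.2])
False (54.78, [519.0, 99.1, 54.0], 0.326, [6.2, -0.1, 3.5])
False (55.12, [520.8, 99.0, 48.1], 0.326, [5.2, -0.1, 3.7])
False (55.41, [521.6, 98.9, 43.6], 0.325, [6.7, 0.5, 1.9])
True
False (55.86, [526.5, 99.1, 43.6], 0.325, [5.2, -0.6, 3.5])
False (56.14, [529.0, 99.2, 43.5], 0.326, [2.4, 0.2, 5.6])
```

View pics/i3.png

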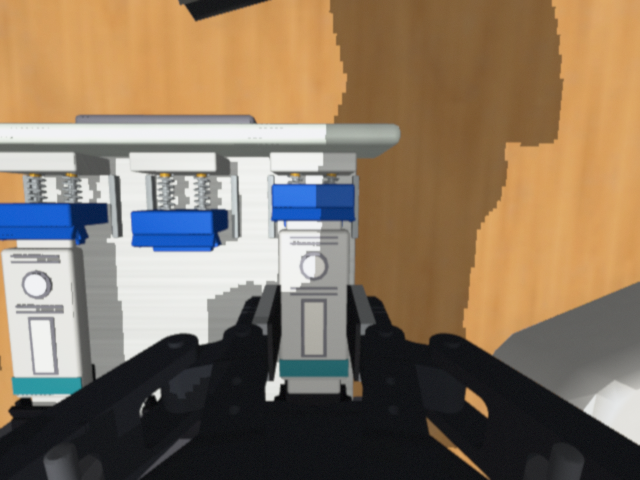

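Run:
```python
from h import *
b=3
fingers.let_go();print(st())
go(cpose(b,0,30,0,0,0),80)
go((BAY[3]+np.array([-20,-30,120]),QD),150);r.wait(.2)
snap("wrist","i4",(170,120,470,400),2.1)
go(([480,-120,150],QD),300)
go(([420,-275,150],QD),300);r.wait(.3)
c=viewer.camera("wrist")
print(find(c,(465.7,-314),"f4"))
```

```text
(56.74, [529.2, 99.0, 43.2], 0.995, [-0.2, 0.3, 0.3])
False (57.28, [530.3, 99.1, 75.1], 0.998, [0.0, 0.3, 0.7])
False (58.08, [510.0, 69.5, 164.0], 0.997, [0.3, 0.9, 0.6])
False (59.12, [480.3, -118.5, 149.9], 1.003, [0.3, 0.8, -0.1])
False (59.83, [421.0, -273.1, 150.0], 0.998, [-0.1, 1.6, -0.3])
(np.float64(0.14118047177180332), array([ 465.7492981, -314.1322937]), np.float32(-0.07048941), 84.26506042480469, 31.269487380981445)
```

View pics/i4.png

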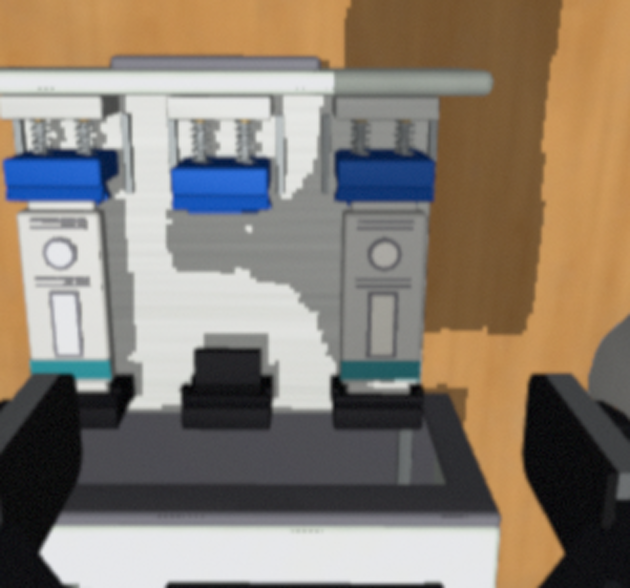

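View pics/f4.png

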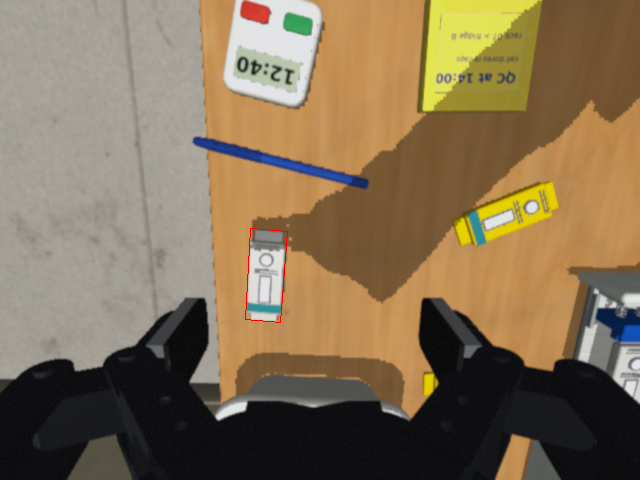

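Bays 1 and 3 are both seated, and C is where it was. I'll pick C with the shallower grip so the release clears the neighbours.

Run:
```python
from h import *
print(pick([465.5,-314.1],-.071,gz=-.4))
snap("wrist","p3",(200,180,440,420),2.4)
go(([470,-120,130],QD),250)
b=2;gx,gz=-.4,-.2
ok=insert(b,gx,gz);print(ok)
if ok:
    snap("wrist","i5")
    go(cpose(b,-4,0,0,gx,gz),30)
    go(cpose(b,0,0,0,gx,gz),30)
```

```text
False (60.74, [464.5, -313.5, 63.9], 1.0, [-1.4, -0.6, 0.7])
False (61.75, [465.8, -314.3, 4.4], 1.001, [-0.3, 0.3, -0.2])
grip (62.32, [465.8, -314.2, 4.7], 0.319, [-0.6, -0.2, 5.9])
False (62.93, [465.2, -313.8, 73.7], 0.323, [1.0, -0.2, -0.1])
0.18123950934946542
False (63.94, [470.0, -121.5, 129.6], 0.322, [-1.0, -0.8, -0.4])
False (64.78, [525.4, 38.8, 118.9], 0.319, [-0.1, 0.0, -1.2])
False (65.7, [542.6, 41.3, 59.9], 0.322, [0.2, -0.0, -0.9])
False (66.72, [520.3, 40.9, 55.0], 0.32, [5.6, 0.1, 3.4])
False (67.05, [522.1, 41.0, 49.1], 0.322, [5.6, 0.3, 3.8])
False (67.35, [523.0, 41.0, 44.7], 0.32, [6.0, 0.8, 3.1])
True
False (67.8, [527.9, 41.1, 44.6], 0.324, [5.7, 0.2, 4.1])
False (68.08, [530.0, 41.1, 44.6], 0.32, [1.6, 0.9, 6.3])
```

View pics/p3.png

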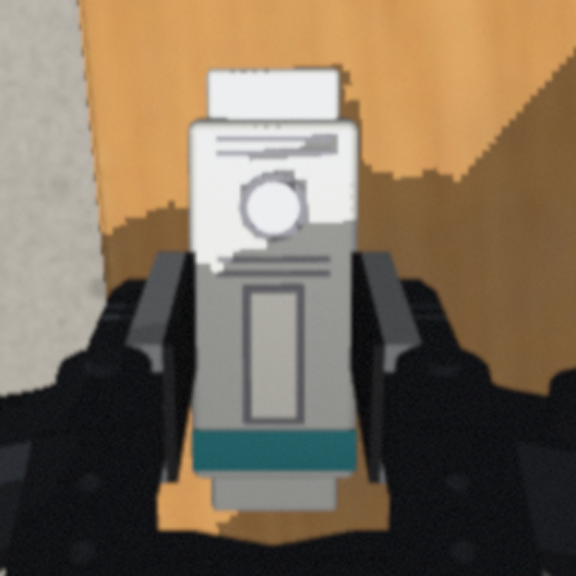

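View pics/i5.png

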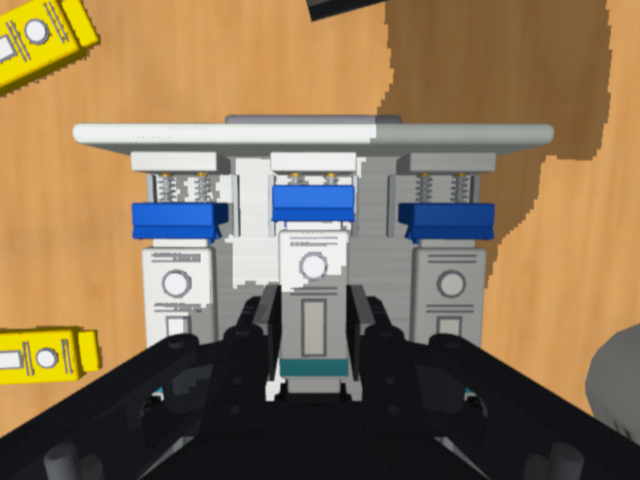

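The insertion forces match the previous two. Release and inspect.

Run:
```python
from h import *
fingers.let_go();print(st())
go(cpose(2,0,30,0,0,0),80)
go((BAY[2]+np.array([-25,0,130]),QD),150);r.wait(.4)
snap("wrist","i6",(170,100,450,360),2.2)
snap("top","t3",(260,170,380,310),4)
```

```text
(68.68, [530.5, 41.1, 44.2], 0.999, [-1.0, 0.8, -0.1])
False (69.21, [531.6, 41.2, 75.1], 0.998, [0.3, 0.6, 0.4])
False (70.04, [506.2, 41.2, 173.9], 1.0, [-0.2, -0.5, -0.6])
```

View pics/i6.png

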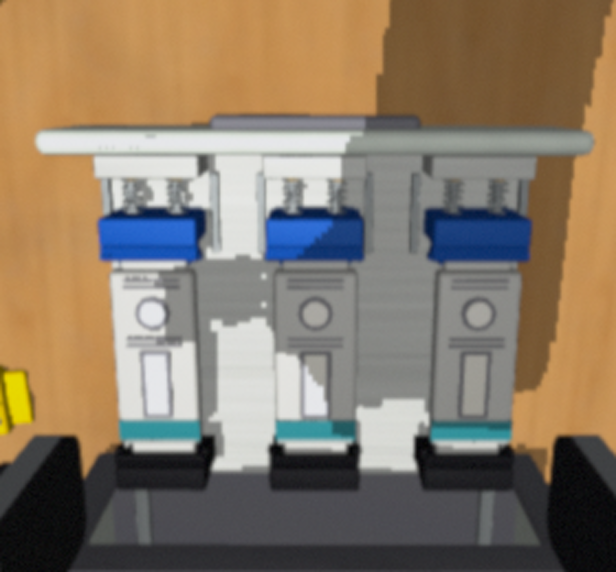

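All three fresh cassettes are seated level under both jaws, with wells towards the panel. Now shut the drawer with closed fingers.

Run:
```python
from h import *
P=lambda x,z:BC*[1,1,0]+x*EX+z*EZ
go((P(-125,150),QD),200)
fingers.close_gripper()
go((P(-125,40),QD),150)
print(go((P(-85,40),QD),25,2.5))
s=readout.state()["tcp_pos"];xc=(np.array(s)-BC)@EX;print("contact x",xc, "half",-82-xc)
print(go((P(xc+128,40),QD),70,25))
print(go((P(xc+142,40),QD),25,18))
r.wait(.3)
print(st(),(np.array(readout.state()["tcp_pos"])-BC)@EX-xc)
snap("side","d1",(220,180,400,300),4)
```

```text
False (71.21, [408.1, 38.6, 150.5], 0.999, [0.9, 1.2, -0.7])Traceback (most recent call last):
  File "<stdin>", line 5, in <module>
  File "h.py", line 38, in go
    out=r.move_l(pq[0],pq[1],v,force_limit=fl) if fl else r.move_l(pq[0],pq[1],v)
                                                          ~~~~~~~~^^^^^^^^^^^^^^^
plant.PlanningError: the arm cannot follow that straight line within its joint ranges
```

Run:
```python
from h import *
P=lambda x,z:BC*[1,1,0]+x*EX+z*EZ
def Q(l):
    a=np.radians(-l);return q_of(np.sin(a)*EX-np.cos(a)*EZ,EY)
for x in(-125,-110,-100,-60,-20,40):
  for l in(0,4,6,9):
    j=kinematics.ik(P(x,42),Q(l));print(x,l,None if j is None else np.round(j,2).tolist())
```

```text
-125 0 [0.07, 0.7, -0.33, 2.31, 0.93, 0.26, 0.48]
-125 4 [-0.2, 0.7, 0.06, 2.25, -0.19, 0.27, 1.63]
-125 6 [-0.2, 0.7, 0.07, 2.22, -0.19, 0.32, 1.63]
-125 9 [-0.2, 0.72, 0.08, 2.18, -0.18, 0.41, 1.63]
-110 0 [-0.42, 0.73, 0.4, 2.28, -1.02, 0.31, 2.47]
-110 4 [-0.2, 0.7, 0.07, 2.22, -0.19, 0.3, 1.63]
-110 6 [-0.2, 0.71, 0.08, 2.18, -0.18, 0.36, 1.63]
-110 9 [-0.2, 0.73, 0.09, 2.14, -0.18, 0.44, 1.63]
-100 0 [-0.3, 0.71, 0.22, 2.26, -0.64, 0.24, 2.08]
-100 4 [-0.2, 0.71, 0.08, 2.19, -0.19, 0.32, 1.63]
-100 6 [-0.2, 0.72, 0.08, 2.16, -0.18, 0.38, 1.63]
-100 9 [-0.2, 0.73, 0.09, 2.11, -0.18, 0.46, 1.63]
-60 0 [-0.2, 0.72, 0.08, 2.15, -0.19, 0.28, 1.64]
-60 4 [-0.2, 0.73, 0.09, 2.08, -0.18, 0.4, 1.63]
-60 6 [-0.2, 0.74, 0.1, 2.05, -0.17, 0.46, 1.63]
-60 9 [-0.2, 0.76, 0.1, 2.0, -0.17, 0.54, 1.62]
-20 0 [-0.2, 0.74, 0.1, 2.04, -0.18, 0.36, 1.64]
-20 4 [-0.2, 0.76, 0.11, 1.98, -0.17, 0.48, 1.63]
-20 6 [-0.2, 0.77, 0.11, 1.94, -0.17, 0.54, 1.63]
-20 9 [-0.19, 0.79, 0.11, 1.89, -0.16, 0.62, 1.62]
40 0 [-0.19, 0.79, 0.11, 1.88, -0.17, 0.48, 1.63]
40 4 [-0.19, 0.81, 0.12, 1.81, -0.17, 0.6, 1.62]
40 6 [-0.19, 0.83, 0.12, 1.77, -0.16, 0.65, 1.62]
40 9 [-0.19, 0.85, 0.12, 1.72, -0.16, 0.74, 1.62]
```

Run:
```python
from h import *
P=lambda x,z:BC*[1,1,0]+x*EX+z*EZ
def Q(l):
    a=np.radians(-l);return q_of(np.sin(a)*EX-np.cos(a)*EZ,EY)
go((P(-122,130),Q(5)),200)
go((P(-122,42),Q(5)),150)
go((P(-80,42),Q(5)),25,2.5)
xc=(np.array(readout.state()["tcp_pos"])-BC)@EX;print("contact x",xc,"half",-82-xc)
go((P(xc+60,42),Q(0)),70,25)
go((P(xc+125,42),Q(-3)),70,25)
go((P(xc+142,42),Q(-3)),25,18)
r.wait(.3)
print(st(),(np.array(readout.state()["tcp_pos"])-BC)@EX-xc)
snap("side","d1",(220,180,400,300),4)
```

```text
False (72.22, [409.7, 38.4, 129.1], 0.001, [-0.3, -0.4, 0.6])
False (72.96, [409.4, 38.5, 43.0], 0.004, [0.0, -0.5, 0.0])
True (74.05, [436.7, 39.1, 41.7], 0.004, [-0.1, -0.6, 0.1])
contact x -94.55679114457033 half 12.556791144570326
False (75.07, [496.1, 40.3, 41.9], 0.001, [-3.5, -0.3, -3.7])
False (76.14, [562.4, 41.8, 42.4], 0.003, [-1.9, -0.1, -1.4])
True (76.73, [571.5, 41.9, 41.4], -0.0, [-0.1, -1.2, -0.2])
(77.03, [569.0, 41.8, 40.5], -0.0, [-0.3, -0.4, -0.3]) 132.37883295546845
```

View pics/d1.png

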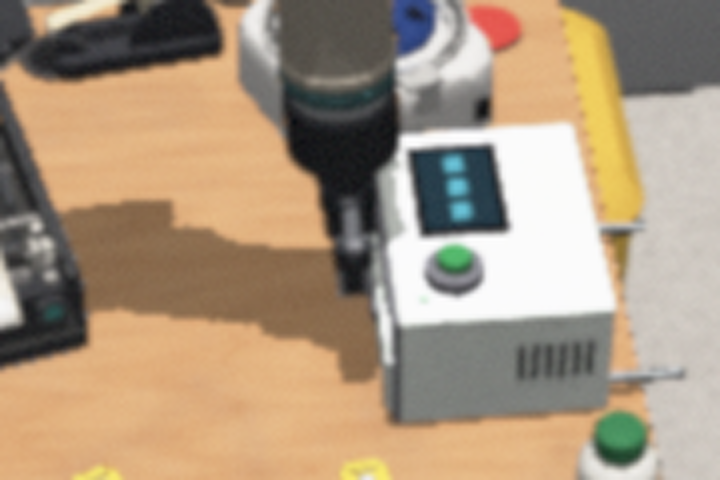

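The drawer looks shut. I'll confirm with a second gentle push, then back off and look.

Run:
```python
from h import *
P=lambda x,z:BC*[1,1,0]+x*EX+z*EZ
def Q(l):
    a=np.radians(-l);return q_of(np.sin(a)*EX-np.cos(a)*EZ,EY)
go((P(55,42),Q(-3)),15,12)
print((np.array(readout.state()["tcp_pos"])-BC)@EX)
go((P(0,42),Q(-3)),100)
go((P(0,170),QD),200)
snap("wrist","d2");snap("top","d3",(260,165,380,285),4)
c=viewer.camera("wrist");hsv=cv2.cvtColor(c["color"],cv2.COLOR_BGR2HSV)
m=((hsv[...,0]>45)&(hsv[...,0]<80)&(hsv[...,1]>90)&(hsv[...,2]>60)).astype(np.uint8)
n,l,s,ce=cv2.connectedComponentsWithStats(m)
for k in range(1,n):
    if s[k][4]>80: print(s[k],ce[k],unproj(c,ce[k],106-6.8))
```

```text
True (77.73, [571.4, 41.8, 40.2], -0.0, [0.1, 0.1, -0.2])
40.232665318141336
False (78.28, [532.3, 41.2, 42.2], 0.003, [0.5, 0.5, -0.9])
False (79.08, [530.9, 41.1, 169.3], -0.001, [-0.4, -0.4, -0.9])
```

View pics/d2.png

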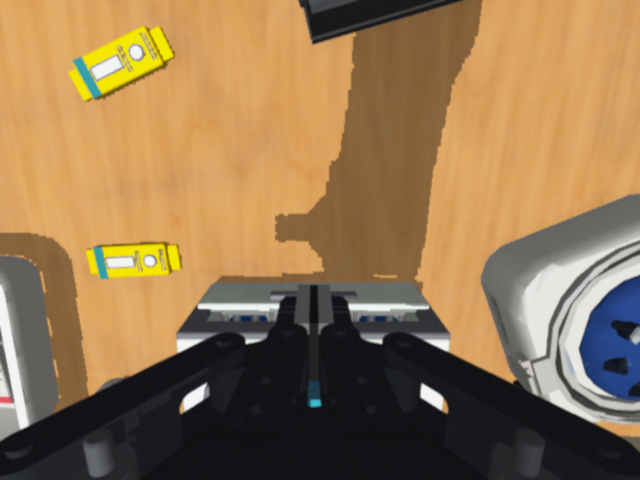

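View pics/d3.png

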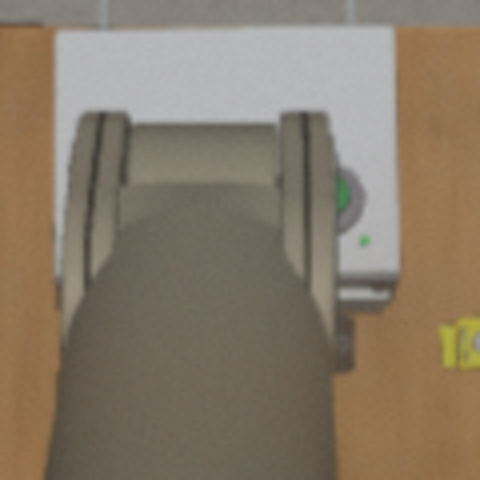

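The drawer stops hard at the same place again (≈134 mm travel), so it is shut. Now locate the key from a closer view.

Run:
```python
from h import *
go(([575,-12,200],QD),200);r.wait(.2)
c=snap("wrist","k1");hsv=cv2.cvtColor(c["color"],cv2.COLOR_BGR2HSV)
m=((hsv[...,0]>45)&(hsv[...,0]<80)&(hsv[...,1]>90)&(hsv[...,2]>60)).astype(np.uint8)
n,l,s,ce=cv2.connectedComponentsWithStats(m)
for k in range(1,n):
    if s[k][4]>40: print(s[k],ce[k],unproj(c,ce[k],106-6.8))
```

```text
False (79.75, [574.2, -11.8, 199.2], -0.0, [-0.1, 0.2, -0.6])
```

View pics/k1.png

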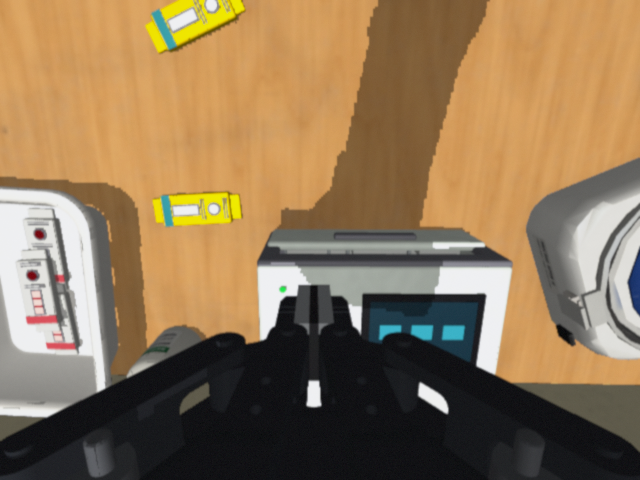

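Run:
```python
from h import *
c=viewer.camera("side");im=cv2.imread("pics/side0.png");t=viewer.camera("top");it=cv2.imread("pics/top0.png")
for cc,i,roi in((c,im,(310,235,345,260)),(t,it,(325,200,355,228))):
    hsv=cv2.cvtColor(i,cv2.COLOR_BGR2HSV);m=((hsv[...,0]>45)&(hsv[...,0]<80)&(hsv[...,1]>90)).astype(np.uint8)
    x0,y0,x1,y1=roi;M=np.zeros_like(m);M[y0:y1,x0:x1]=m[y0:y1,x0:x1]
    v,u=np.nonzero(M);p=(u.mean(),v.mean());print(len(u),p,[np.round(unproj(cc,p,z),1).tolist() for z in(98,104,108,112)])
```

```text
39 (np.float64(333.2564102564103), np.float64(244.43589743589743)) [[631.7, 4.7, 98.0], [631.0, -1.8, 104.0], [630.5, -6.1, 108.0], [630.1, -10.4, 112.0]]
66 (np.float64(341.3939393939394), np.float64(213.1818181818182)) [[636.3, -10.9, 98.0], [635.1, -10.8, 104.0], [634.2, -10.6, 108.0], [633.4, -10.5, 112.0]]
```

Run:
```python
from h import *
go(([633,-10.8,135],QD),120)
go(([633,-10.8,118],QD),40);r.wait(.2);print(st())
print(go(([633,-10.8,98],QD),12,9))
r.wait(.2);print(st())
snap("side","k2",(220,180,400,300),4)
```

```text
False (80.97, [632.8, -10.9, 135.3], -0.004, [0.2, 0.4, 0.1])
False (81.55, [632.7, -10.8, 117.9], 0.002, [-1.0, -0.1, 1.8])
(81.75, [632.7, -10.7, 118.1], 0.006, [-1.1, 0.3, 2.4])
True (82.42, [632.9, -10.8, 114.1], -0.002, [-0.5, 0.3, 6.3])
True
(82.62, [632.9, -10.8, 114.1], 0.002, [-0.9, -0.0, 6.4])
```

View pics/k2.png

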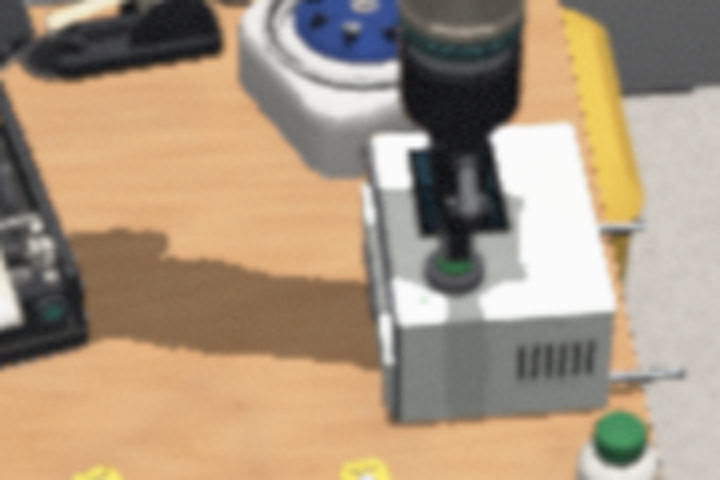

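The key was bottomed: 6.4 N held against its 4 N full-stroke force, about 5 mm down. Retreat and do a final check.

Run:
```python
from h import *
go(([633,-10.8,190],QD),150)
go(([420,-120,230],QD),250)
r.wait(.5);print(st())
snap("top","e1",(150,160,500,350),2.2);snap("wrist","e2");snap("side","e3",(220,180,420,400),2.7)
```

```text
False (83.33, [632.4, -10.7, 189.2], 0.0, [0.2, -0.0, 0.1])
False (84.45, [421.4, -119.3, 229.8], -0.002, [-0.5, 0.0, 1.1])
(84.95, [420.1, -119.9, 229.9], 0.002, [-0.0, -0.6, -0.4])
```

View pics/e1.png

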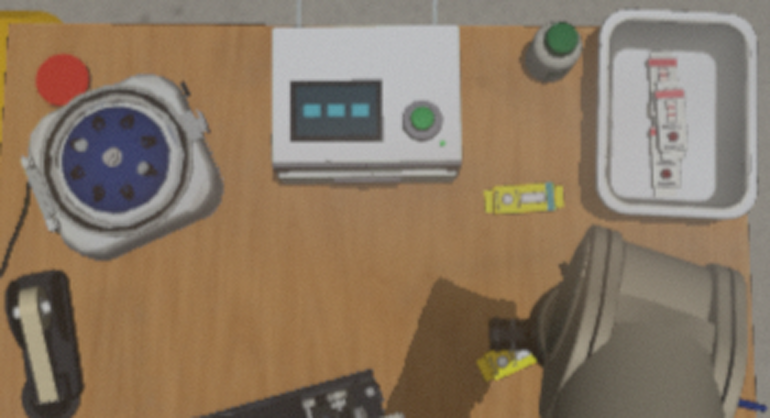

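View pics/e3.png

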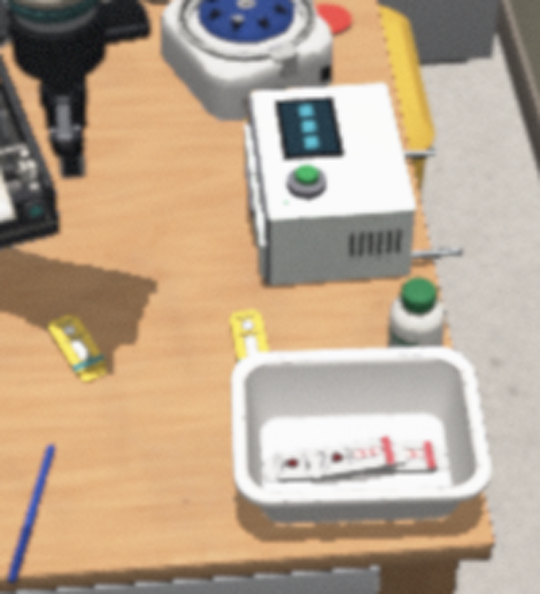

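Run:
```python
from h import *
ticket.finish_job();print(st())
```

```text
the job is handed in; nothing more can be done
the job is handed in; nothing more can be done
```

The job is done and handed in at about 85 s of robot time. Three used cassettes are in the basin, three fresh ones are clipped in, the drawer is shut and the start key has been pressed. No verdict is given at hand-in.

- **Used cassettes:** all three came out of bays 2, 1 and 3 and were dropped in the basin. The last pictures show them inside, with the third lying on top of the other two.
- **Fresh cassettes:** they went into bays 1, 3 and 2, wells towards the front panel. The wrist view before closing showed all three level under both jaws. One had been knocked about 45 mm before I reached it, so I located it again and then picked it up.
- **Drawer:** it stopped hard at the same place on two pushes, about 133–134 mm of travel by the tool position. I could not read its joint directly.
- **Start key:** it was pressed about 5 mm until it bottomed, with 6.4 N held for 0.2 s, and the last picture shows it up again.
- **Bystanders:** the bottle and tape dispenser look unmoved in the last picture. I judged this by eye and did not measure it.

Three things did not go to plan:
- **First unclipping in bay 2:** it stopped at a wrist joint limit, so I put the cassette back and regripped with the tool leaned 9°.
- **First approach to the drawer panel:** it was refused as unreachable, and I repeated it with the tool leaned.
- **Wrist camera heights:** they were about 4 to 7 mm off a touch probe on the cassette top, so I used the probe height and corrected the camera positions.

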